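# Blow out a batch of bobbins

## Robot

A 6-joint arm with a two-finger parallel gripper is mounted at the origin on the work surface. World frame = base frame: x ahead of the robot, y to its left, z up, the work surface at z = 0. Lengths are in m, angles in degrees, forces in N, time in s.
With the tool pointing down it reaches from about 0.325 to 0.9 m from the base axis. Payload 6.1 kg.
Tool frame: the origin (TCP) lies at the very end of the fingers, on their centre line; the grasp point (between the pads) lies 19 mm behind it; z points along the fingers, y is the line along which they close (so a half turn about z gives the same grasp; the last joint's range is limited). The gripper opens to 87 mm and grips with 3 to 60 N. Pads are 19 mm wide; open, the fingers measure 117 mm over their backs; the gripper's body (75 mm by 190 mm) begins 51 mm behind the grasp point.
Start: joints at [65.426, 12.628, 87.462, -0, 79.91, -7.225], TCP at [0.186, 0.597, 0.191] pointing down, gripper open.
Joint ranges: [-170.65, 170.65], [-52.31, 119.04], [5.05, 147.46], [-71.25, 251.25], [11.57, 151.72], [-153.62, 153.62]. Speed limits (degrees/s): [147.25, 147.25, 172.46, 180, 180, 180].

## Interface

Orientations are given as [roll, pitch, yaw] about the fixed x, y, z axes, in that order (R = Rz(yaw) Ry(pitch) Rx(roll)).
In Python, from workcell import manip, imaging, workorder gives the robot as it stands.
- The arm moves only by the tool play_rows, never from a script. Its argument "motion" is a list of rows, each a list of 7 numbers: the shift along the world's x, y, z in m, then the turn, a rotation vector about the world's x, y, z in degrees, then the opening, from -1 (shut) to 1 (fully open), so that 0 is half open. In form: [[dx, dy, dz, rx, ry, rz, claw], ...]. A call has exactly 10 rows; each row is the pose to reach, as a shift and turn from the pose commanded when the call began; what a row does not reach only later rows make up. A row lasts 1/12 s, in which the tool goes at most 41.7 mm and 7.16 degrees, less where a joint would pass 70% of its speed; a pose out of reach is approached as far as the arm can. A call with a gripper value outside its range is refused whole. The fingers move at their own pace and stop on an object; the grip force is fixed at half the most. Time passes only in rows, so rows that repeat a pose let the fingers close, or fill a call up. It gives the time, the measured TCP pose, the force, the opening and the grip force at its end, in the units of the state.
- manip.read_state(): the state, without advancing time (a new reading comes with each control period).
- imaging.capture(name): name is "scene" or "top"; returns a dict with "frame" (384x512x3 uint8, blue, green, red), "intrinsics" (3x3 intrinsics, pixels), "D" ([k1, k2, p1, p2, k3] as OpenCV has them; the pictures are not rectified), "R" (3x3) and "t" (3): a world point X has camera coordinates R X + t. Camera axes: x right, y down, z forward; pixel columns grow to the right and rows downward; lengths in m; the calibration is good to about 2 mm. A picture is of the moment at which its call begins. There is no depth.
- workorder.hand_in(): hands the job in; it is judged then, once.
The state is a dict: "clock": time; "joint_pos": joint angles; "qd": joint speeds; "joint_torque": joint torques, N m; "position": TCP position; "orientation": TCP orientation; "contact_force": force on the tool from outside, world axes, zero at the start; "wrist_torque": the same for the moment, N m; "grip_width": finger opening in m; "grasp_force": force on a finger pad.
Only numpy, scipy, OpenCV 4.12 (cv2) and the standard library are available. Lean on these libraries where they do the work, as an engineer would, in place of code of your own. Each camera call takes 0.05 s, during which the arm holds its last target. There are 200 camera calls.

## Task

Take the empty bobbins one at a time from the stops at the low end of the twin-lane sloped track, never from behind another, letting the next roll down each time, and lay each across the bars of the blow-off rack. With all of them on the rack, squeeze the blow gun's trigger to its pressure point and hold it there, not past it, for two seconds, then squeeze it right through to the end of the second stage and hold for two seconds. Then let the trigger go and lay all the bobbins across the bars of the loose carrying tray, which stays flat on the bench, leaving the other things on the bench alone.

Things in the scene. Friction and masses are not known exactly. Their poses are not given: they have to be found in the camera images.
- station: blow-off station, bolted down: grey base plate 360 x 130 mm with a rack, copper air pipes along the rack's sides (48 mm off the middle, top 28 mm over the table) and an orange blow gun; origin on the table under the middle of the rack; x along the rack towards the gun, y towards the free end of the gun's grip, z up
- rack_top (a point): middle of the rack, 60 mm over the table, axes as the station's. Eight steel cross bars 6 mm thick, 32 mm long (y), with centres at this height and x = -98, -70 .. +98 mm. A bobbin lies across it, axis along y, core sunk in a gap between two bars (x = -84, -56 .. +84 mm), flanges hanging astride, centre 13 mm above this point. Bobbins fit in every second gap
- grip_back (a point): point on the back face (+x side) of the blow gun's grip, 100 mm over the table, where a finger can bear; the gun lies on its side, the grip is a bar 26 mm thick (x and z) that sticks out along the station's +y, free underneath and above
- trigger_face (a point): point on the front face (-x side) of the gun's black trigger plate, 80 mm long (y), 24 mm high, parallel to the grip, 100 mm over the table; opposite grip_back and 58 mm from it when released. It is squeezed straight towards the grip (station +x), e.g. by pinching grip and trigger from above: 50 mm over both at the pressure point, 42 mm fully squeezed
- trigger (a joint): first-stage travel of the trigger, m: 0 released to 0.008 at the pressure point; light spring, 1.5 to 3.5 N; springs back
- second_stage (a joint): further travel of the trigger past the pressure point, m: 0 to 0.008 at full squeeze; starts to move only above about 9 N, 12 N at the end; springs back
- track: twin-lane gravity track, bolted down, 300 x 165 mm; origin on the table under it; x runs up the slope (8 degrees), low end and stops towards -x. Each lane, at y = +60 (A) and -60 mm (B), is a single rail 36 mm wide that carries bobbins by their cores, axes along the track's y, flanges hanging either side of the rail
- stop_a (a point): where the centre of a bobbin lies when it rests against the stop of lane A (74 mm over the table)
- stop_b (a point): the same for lane B
- tray: loose plywood carrying tray, 250 x 100 mm, 8 mm base with 26 mm high ends, 0.7 kg, with a ladder of bars like the rack's along its middle; origin at the centre of its underside, x along its length
- tray_top (a point): middle of the tray's ladder, 36 mm over the tray's underside, axes as the tray's; eight bars at the same places (x = -98 .. +98 mm, 28 mm pitch); a bobbin lying across it has its axis along y and its centre 13 mm above this point
- bobbin1: empty plastic bobbin, 64 mm long: grey round core 32 mm thick, 44 mm long, between two white round flanges 50 mm across, 10 mm thick; 120 g; origin at its centre, y along its axis. First in lane A, at the stop. Grip it over its end faces, 64 mm apart
- bobbin2: empty plastic bobbin, 64 mm long: grey round core 32 mm thick, 44 mm long, between two white round flanges 50 mm across, 10 mm thick; 120 g; origin at its centre, y along its axis. Second in lane A (may be absent). Grip it over its end faces, 64 mm apart
- bobbin3: empty plastic bobbin, 64 mm long: grey round core 32 mm thick, 44 mm long, between two white round flanges 50 mm across, 10 mm thick; 120 g; origin at its centre, y along its axis. First in lane B, at the stop. Grip it over its end faces, 64 mm apart
- bobbin4: empty plastic bobbin, 64 mm long: grey round core 32 mm thick, 44 mm long, between two white round flanges 50 mm across, 10 mm thick; 120 g; origin at its centre, y along its axis. Second in lane B (may be absent). Grip it over its end faces, 64 mm apart
- brush: brush, 160 mm, lying between the rack and the left-hand fixture; to be left alone
- driver: screwdriver, 170 mm, lying between the rack and the right-hand fixture; to be left alone
- cement: cement tin, 90 mm across, 110 mm high; to be left alone
- last_a: wooden shoe last, 250 mm; to be left alone
- tape: roll of tape, 100 mm across, 25 mm high; to be left alone
Not all that is in view belongs to the job. Leave any turquoise or yellow look-alike of the bobbin1 alone.

How it is judged:
By the outcome, as a careful person would: the job done as asked, in the order asked, and still so for the second after the job is handed in, with the robot touching nothing.
Of bobbin2, bobbin4 only 1 to 2 are there at a start; the rules pass over those that are not, and their reading is None.
At some moment in a run one of tray may be knocked a few centimetres aside while the robot is not near it.
Once in a run the grip may slacken for a moment while it holds something.
It also fails if it takes over 210 s, if anything falls off the work surface, if the arm or the gripper's body presses on something with over 40 N, if the wrist force passes 120 N, or if a joint passes its speed limit or range.

## Working session

There is one attempt and no reset: what is moved stays moved. The work goes in short steps, Python scripts to look and compute and a tool call to move; the robot and the scene stay as the last step left them, time stands still between calls to the robot, and variables do not carry over. Pictures are saved under pics/ and viewed, at most 14 in all, crops included, and the job is handed in when it is done.

Besides the shell and the picture viewer there is one more tool, called after "Request:" as a command line: name --pt "numbers of a row" for each row, then --argument value for the rest. play_rows: Moves the arm, as the interface text tells. Its arguments: {"type":"object","properties":{"motion":{"type":"array"}},"required":["motion"]}

```bash
ls; mkdir -p pics
cat > h.py <<'E'
import numpy as np, cv2, pickle
from workcell import manip, imaging, workorder
def cap(n, save=None):
    c=imaging.capture(n)
    if save: cv2.imwrite('pics/'+save+'.png',c['frame']); pickle.dump(c,open('pics/'+save+'.pkl','wb'))
    return c
def load(s): return pickle.load(open('pics/'+s+'.pkl','rb'))
def ray(c,uv,z):
    uv=np.array(uv,float).reshape(-1,1,2)
    n=cv2.undistortPoints(uv,np.array(c['intrinsics']),np.array(c['D'])).reshape(-1,2)
    R=np.array(c['R']);t=np.array(c['t']).ravel()
    o=-R.T@t; d=np.c_[n,np.ones(len(n))]@R
    return o+d*((np.array(z)-o[2])/d[:,2])[:,None]
def proj(c,X):
    R=np.array(c['R']);p,_=cv2.projectPoints(np.array(X,float).reshape(-1,1,3),cv2.Rodrigues(R)[0],np.array(c['t'],float),np.array(c['intrinsics']),np.array(c['D']))
    return p.reshape(-1,2)
E
python3 - <<'E'
from h import *
for n in('top','scene'):
    c=cap(n,n+'0'); cv2.imwrite('pics/%s0b.png'%n,cv2.resize(c['frame'],(800,600),interpolation=cv2.INTER_CUBIC))
    R=np.array(c['R']);print(n,-R.T@np.array(c['t']).ravel(),R[2],c['intrinsics'][0][0])
s=manip.read_state();print(s)
E
```

```text
pics
top [ 0.45388855 -0.01563605  1.30365162] [ 0.04060235  0.03119885 -0.99868818] 395.6477668463648
scene [ 1.37820023 -0.86539724  1.23458346] [-0.50955869  0.52515498 -0.68158799] 460.47424705525884
{'clock': 0.1, 'joint_pos': array([ 6.54259866e+01,  1.26719010e+01,  8.75187554e+01, -7.78455270e-04,
        7.99112452e+01, -7.22422334e+00]), 'qd': array([-0.08535573, -0.05517706, -0.07815936,  0.01506786,  0.14646218,
        0.00229732]), 'joint_torque': array([ 1.33323349e-03, -4.95941412e+01, -3.88523197e+01,  7.03340862e-02,
        5.14731277e-02, -4.69385623e-05]), 'position': array([0.18611918, 0.59599724, 0.19033817]), 'orientation': array([-1.79898811e+02, -1.20542946e-02,  1.62650336e+02]), 'contact_force': array([-1.43555666, -0.25001946,  0.08596608]), 'wrist_torque': array([0.03170616, 0.01112005, 0.04784264]), 'grasp_force': 0.0, 'grip_width': 0.08712203660521675}
```

View pics/top0b.png

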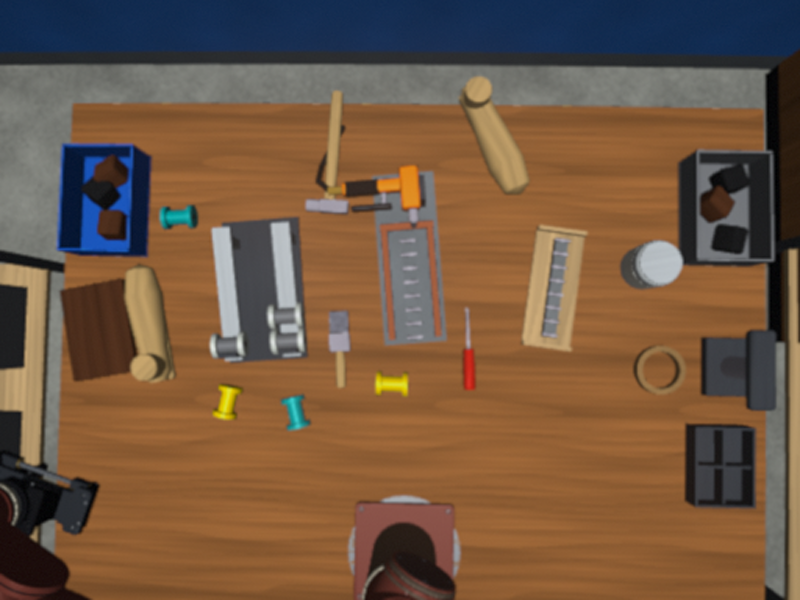

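View pics/scene0b.png

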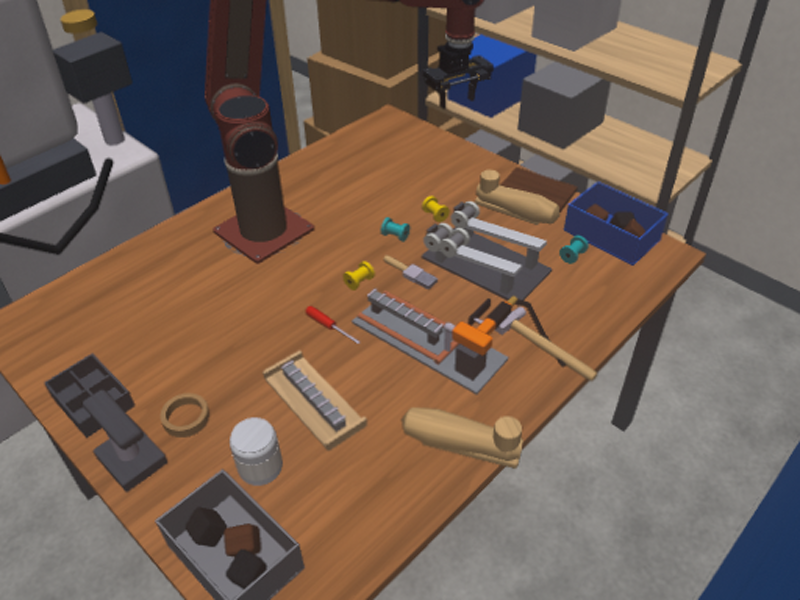

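Run:
```python
from h import *
t=cv2.imread('pics/top0.png')
cv2.imwrite('pics/c1.png',cv2.resize(t[95:260,130:295],(800,600)[:1]*1+(600,) if 0 else (600,600),interpolation=cv2.INTER_CUBIC))
s=cv2.imread('pics/scene0.png')
cv2.imwrite('pics/c2.png',cv2.resize(s[120:255,225:395],(800,600*135*800//170//600) if 0 else (756,600),interpolation=cv2.INTER_CUBIC))
```

```text
(no output)
```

View pics/c1.png

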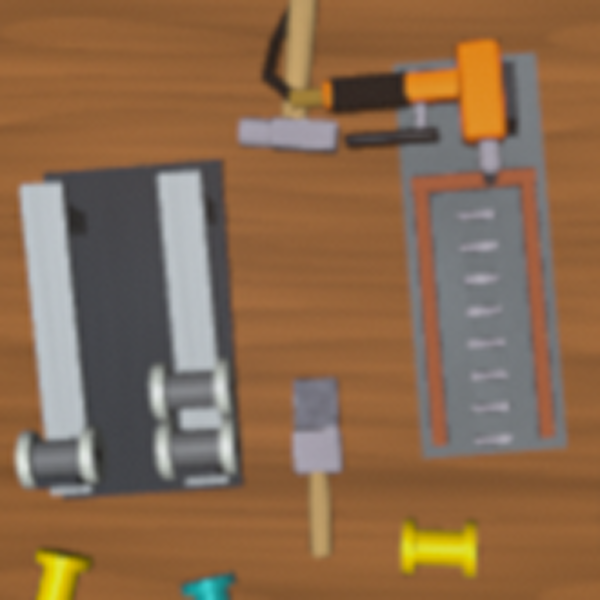

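View pics/c2.png

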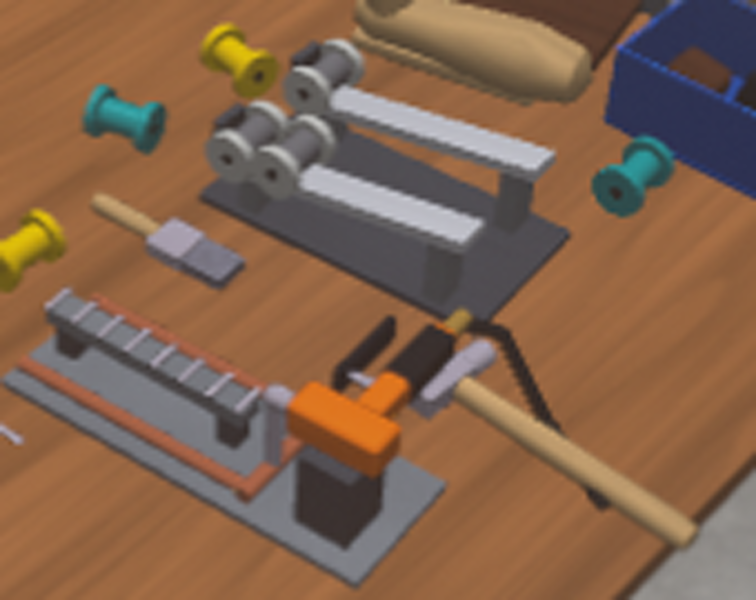

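Run:
```python
from h import *
c=load('top0')
k=165/600
def C(p): return np.array(p,float)*k+[130-.5+k/2,95-.5+k/2]
np.set_printoptions(precision=4,suppress=True)
bars=ray(c,C([(476,214),(478,246),(480,279),(484,311),(486,343),(489,375),(490,407),(493,439)]),.063)
print('bars\n',bars,bars.mean(0)); 
i=np.arange(8)*.028; px=np.polyfit(i,bars[:,0],1);py=np.polyfit(i,bars[:,1],1);print(px,py,np.degrees(np.arctan2(-py[0],-px[0])))
print('pipes',ray(c,C([(423,185),(442,440),(530,180),(547,435)]),.028))
print('plate',ray(c,C([(397,66),(535,53),(425,458),(567,444)]),.006), )
print('bobA ends',ray(c,C([(16,460),(96,456)]),.074))
print('bobB ends',ray(c,C([(155,452),(235,447)]),.074))
print('bob4 ends',ray(c,C([(150,392),(227,386)]),.079))
print('track plate',ray(c,C([(43,174),(221,161),(55,498),(243,485)]),.006))
print('trigger ends top',ray(c,C([(345,140),(438,133)]),.112),'grip black',ray(c,C([(328,94),(405,90)]),.113), 'front edge',ray(c,C([(328,110),(405,107)]),.113),'back',ray(c,C([(328,78),(405,73)]),.113))
# tray by manual on 800x600 view
f=cv2.imread('pics/top0.png')[135:235,325:385]; cv2.imwrite('pics/c3.png',cv2.resize(f,(360,600),interpolation=cv2.INTER_CUBIC))
```

```text
bars
 [[ 0.6427  0.0027  0.063 ]
 [ 0.6148  0.0004  0.063 ]
 [ 0.5862 -0.0019  0.063 ]
 [ 0.5585 -0.0058  0.063 ]
 [ 0.5308 -0.0081  0.063 ]
 [ 0.5032 -0.0112  0.063 ]
 [ 0.4756 -0.0126  0.063 ]
 [ 0.4481 -0.0157  0.063 ]] [ 0.545  -0.0065  0.063 ]
[-0.9927  0.6422] [-0.0951  0.0028] 5.4702536284191705
pipes [[ 0.6733  0.051   0.028 ]
 [ 0.4461  0.0295  0.028 ]
 [ 0.6792 -0.0444  0.028 ]
 [ 0.4524 -0.0633  0.028 ]]
plate [[ 0.7863  0.0782  0.006 ]
 [ 0.7998 -0.0474  0.006 ]
 [ 0.4295  0.0453  0.006 ]
 [ 0.4447 -0.0823  0.006 ]]
bobA ends [[0.4217 0.3956 0.074 ]
 [0.4266 0.3258 0.074 ]]
bobB ends [[0.4311 0.2746 0.074 ]
 [0.4368 0.2055 0.074 ]]
bob4 ends [[0.4825 0.2792 0.079 ]
 [0.4889 0.2129 0.079 ]]
track plate [[0.6826 0.4019 0.006 ]
 [0.6966 0.2375 0.006 ]
 [0.3862 0.3813 0.006 ]
 [0.4017 0.2096 0.006 ]]
trigger ends top [[0.6959 0.1128 0.112 ]
 [0.7029 0.035  0.112 ]] grip black [[0.7344 0.1279 0.113 ]
 [0.7386 0.0633 0.113 ]] front edge [[0.7209 0.1276 0.113 ]
 [0.7242 0.063  0.113 ]] back [[0.748  0.1283 0.113 ]
 [0.753  0.0636 0.113 ]]
```

View pics/c3.png

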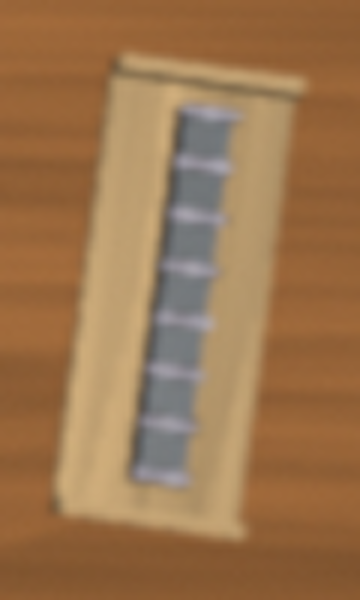

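Run:
```python
from h import *
np.set_printoptions(precision=4,suppress=True)
c=load('top0')
p=np.array([(209,112),(203,163),(196,215),(189,267),(184,321),(175,372),(168,424),(160,478)],float)/6+[325-.42,135-.42]
b=ray(c,p,.039);print(b.mean(0),np.degrees(np.arctan2(b[0,1]-b[-1,1],b[0,0]-b[-1,0])),np.hypot(*(b[0]-b[-1])[:2]))
q=np.array([(113,62),(305,85),(57,510),(244,536)],float)/6+[324.58,134.58]
b2=ray(c,q,.026);print(b2,b2.mean(0))
s=load('scene0'); im=cv2.resize(s['frame'][115:290,165:400],(800,596),interpolation=cv2.INTER_CUBIC);K=800/235
def frame(o,y):
    y=np.radians(y);return lambda P:np.c_[np.array(P,float)[:,:2]@np.array([[np.cos(y),np.sin(y)],[-np.sin(y),np.cos(y)]])+o,np.array(P)[:,2]]
st=frame([.545,-.007],5.4);tr=frame([.429,.2967],4.7)
ty=frame(b.mean(0)[:2],np.degrees(np.arctan2(b[0,1]-b[-1,1],b[0,0]-b[-1,0])))
pts=[]
for x in range(-98,99,28):
    for y in(-16,16): pts+= [st([[x/1e3,y/1e3,.063]]),ty([[x/1e3,y/1e3,.039]])]
for y in(-92,-28,28,92): pts+=[tr([[0,y/1e3,.074]])]
yaw=5.4; ca=np.array([np.cos(np.radians(yaw)),np.sin(np.radians(yaw))])
g=np.array([.7505,.0956]); pts+=[[[*g,.113]],[[*g,.087]],[[*(g-.026*ca),.113]],[[*(g-.058*ca),.112]],[[*(g-.058*ca),.088]]]
for u in proj(s,np.vstack(pts)):
    a=(u+.5-[165,115])*K; cv2.drawMarker(im,tuple(int(v) for v in a),(0,0,255),cv2.MARKER_CROSS,8,1)
cv2.imwrite('pics/ov.png',im)
```

```text
[ 0.5549 -0.3013  0.039 ] -7.0649543504703 0.1967668489363096
[[ 0.6805 -0.2643  0.026 ]
 [ 0.6697 -0.3674  0.026 ]
 [ 0.4388 -0.2369  0.026 ]
 [ 0.4268 -0.3366  0.026 ]] [ 0.5539 -0.3013  0.026 ]
```

View pics/ov.png

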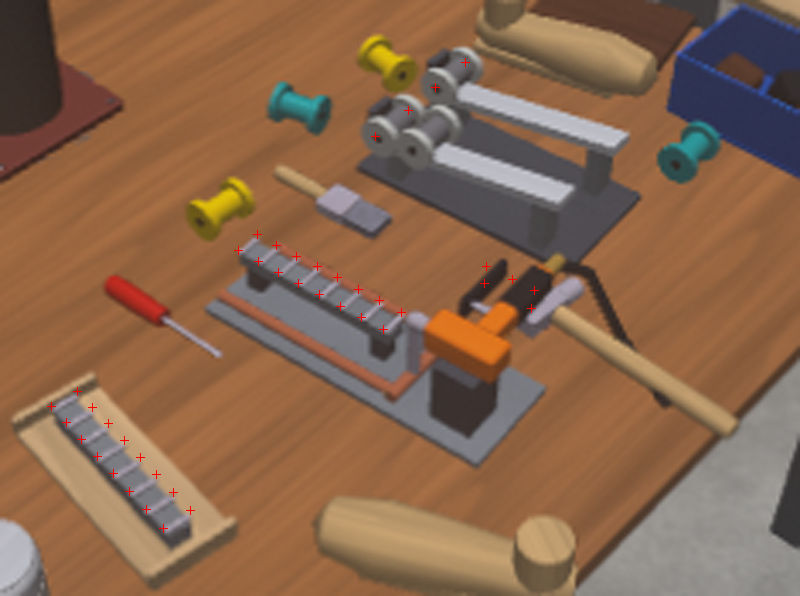

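Request:
play_rows --pt "0.024 -0.024 0 0 0 2.2 1" --pt "0.048 -0.048 0 0 0 4.4 1" --pt "0.072 -0.072 0 0 0 7 1" --pt "0.1 -0.1 0 0 0 10 1" --pt "0.128 -0.128 0 0 0 13 1" --pt "0.156 -0.156 0 0 0 16 1" --pt "0.184 -0.184 0 0 0 19 1" --pt "0.212 -0.212 0 0 0 21 1" --pt "0.238 -0.24 0 0 0 22 1" --pt "0.238 -0.24 0 0 0 22 1"

```text
clock: 0.93
position: [0.4285, 0.3515, 0.191]
orientation: [-179.8, 0.1, -175.6]
contact_force: [-0.3, -0.4, 0.2]
grip_width: 0.0868
grasp_force: 0.0
```

Request:
play_rows --pt "0 0 -0.02 0 0 0 1" --pt "0 0 -0.04 0 0 0 1" --pt "0 0 -0.065 0 0 0 1" --pt "0 0 -0.09 0 0 0 1" --pt "0 0 -0.11 0 0 0 1" --pt "0 0 -0.125 0 0 0 1" --pt "0 0 -0.134 0 0 0 1" --pt "0 0 -0.134 0 0 0 1" --pt "0 0 -0.134 0 0 0 1" --pt "0 0 -0.134 0 0 0 1"

```text
clock: 1.77
position: [0.4251, 0.3572, 0.0585]
orientation: [180.0, 0.1, -175.3]
contact_force: [-0.4, -0.7, -0.8]
grip_width: 0.087
grasp_force: 0.0
```

Request:
play_rows --pt "0 0 -0.003 0 0 0 0.8" --pt "0 0 -0.003 0 0 0 0.5" --pt "0 0 -0.003 0 0 0 0.3" --pt "0 0 -0.003 0 0 0 0" --pt "0 0 -0.003 0 0 0 0" --pt "0 0 -0.003 0 0 0 0" --pt "0 0 -0.003 0 0 0 0" --pt "0 0 -0.003 0 0 0 0" --pt "0 0 -0.003 0 0 0 0" --pt "0 0 -0.003 0 0 0 0"

```text
clock: 2.6
position: [0.4246, 0.3567, 0.0547]
orientation: [180.0, 0.0, -175.3]
contact_force: [-1.4, -0.6, 3.9]
grip_width: 0.0636
grasp_force: 30.0
```

Request:
play_rows --pt "0 0 0.01 0 0 0 0" --pt "0 0 0.03 0 0 0 0" --pt "0 0 0.06 0 0 0 0" --pt "0 0 0.09 0 0 0 0" --pt "0.01 -0.02 0.105 0 0 0 0" --pt "0.025 -0.05 0.11 0 0 0 0" --pt "0.04 -0.082 0.11 0 0 0 0" --pt "0.055 -0.114 0.11 0 0 0 0" --pt "0.07 -0.146 0.11 0 0 0 0" --pt "0.086 -0.178 0.11 0 0 0 0"

```text
clock: 3.43
position: [0.5102, 0.177, 0.1641]
orientation: [-180.0, -0.1, -175.3]
contact_force: [1.2, 0.7, -1.8]
grip_width: 0.0636
grasp_force: 30.0
```

Request:
play_rows --pt "0.015 -0.03 0 0 0 0.1 0" --pt "0.03 -0.06 0 0 0 0.3 0" --pt "0.045 -0.09 0 0 0 0.5 0" --pt "0.06 -0.12 0 0 0 0.7 0" --pt "0.075 -0.15 0 0 0 0.7 0" --pt "0.086 -0.172 0 0 0 0.7 0" --pt "0.09 -0.18 0 0 0 0.7 0" --pt "0.09 -0.181 0 0 0 0.7 0" --pt "0.09 -0.181 -0.02 0 0 0.7 0" --pt "0.09 -0.181 -0.04 0 0 0.7 0"

```text
clock: 4.27
position: [0.601, -0.0015, 0.1253]
orientation: [180.0, 0.1, -174.6]
contact_force: [-0.1, 0.5, -1.0]
grip_width: 0.0634
grasp_force: 30.0
```

Request:
play_rows --pt "0 0 -0.01 0 0 0 0" --pt "0 0 -0.025 0 0 0 0" --pt "0 0 -0.04 0 0 0 0" --pt "0 0 -0.05 0 0 0 0" --pt "0 0 -0.058 0 0 0 0" --pt "0 0 -0.064 0 0 0 0" --pt "0 0 -0.068 0 0 0 0" --pt "0 0 -0.07 0 0 0 0" --pt "0 0 -0.07 0 0 0 0" --pt "0 0 -0.07 0 0 0 0"

```text
clock: 5.1
position: [0.6008, -0.0025, 0.0549]
orientation: [-180.0, 0.0, -174.7]
contact_force: [0.2, 0.6, -0.4]
grip_width: 0.0637
grasp_force: 30.0
```

Run:
```python
from h import *
f=cap('top','t1')['frame'];g=cap('scene','s1')['frame']
a=cv2.resize(f[110:240,190:300],(400,473),interpolation=cv2.INTER_CUBIC);b=cv2.resize(g[170:255,225:330],(400,324),interpolation=cv2.INTER_CUBIC)
o=np.zeros((473,800,3),np.uint8);o[:,:400]=a;o[:324,400:]=b;cv2.imwrite('pics/v1.png',o)
```

```text
(no output)
```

View pics/v1.png

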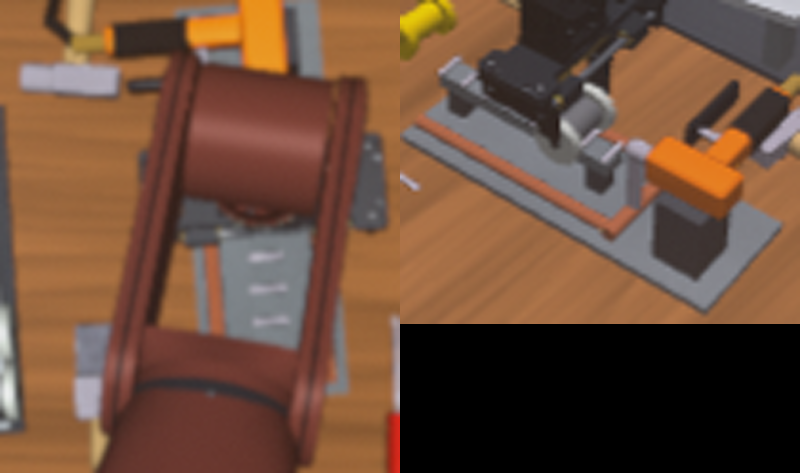

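Request:
play_rows --pt "0 0 -0.0015 0 0 0 0" --pt "0 0 -0.0015 0 0 0 0.5" --pt "0 0 -0.0015 0 0 0 0.8" --pt "0 0 -0.0015 0 0 0 1" --pt "0 0 -0.0015 0 0 0 1" --pt "0 0 -0.0015 0 0 0 1" --pt "0 0 0.01 0 0 0 1" --pt "0 0 0.03 0 0 0 1" --pt "0 0 0.06 0 0 0 1" --pt "0 0 0.1 0 0 0 1"

```text
clock: 6.03
position: [0.598, -0.0022, 0.153]
orientation: [179.9, -0.3, -174.7]
contact_force: [0.6, -0.6, 0.2]
grip_width: 0.0871
grasp_force: 0.0
```

Request:
play_rows --pt "-0.01 0.015 0.005 0 0 0 1" --pt "-0.03 0.043 0.01 0 0 0 1" --pt "-0.053 0.076 0.01 0 0 0 1" --pt "-0.076 0.109 0.01 0 0 -0.7 1" --pt "-0.099 0.142 0.01 0 0 -0.7 1" --pt "-0.122 0.175 0.01 0 0 -0.7 1" --pt "-0.145 0.207 0.01 0 0 -0.7 1" --pt "-0.16 0.229 0.01 0 0 -0.7 1" --pt "-0.167 0.239 0 0 0 -0.7 1" --pt "-0.167 0.239 0 0 0 -0.7 1"

```text
clock: 6.87
position: [0.4313, 0.2381, 0.1534]
orientation: [180.0, -0.1, -175.2]
contact_force: [-0.1, -0.5, -0.8]
grip_width: 0.0868
grasp_force: 0.0
```

Request:
play_rows --pt "0 0 -0.015 0 0 0 1" --pt "0 0 -0.035 0 0 0 1" --pt "0 0 -0.055 0 0 0 1" --pt "0 0 -0.075 0 0 0 1" --pt "0 0 -0.09 0 0 0 1" --pt "0 0 -0.098 0 0 0 1" --pt "0 0 -0.098 0 0 0 1" --pt "0 0 -0.098 0 0 0 1" --pt "0 0 -0.098 0 0 0 1" --pt "0 0 -0.098 0 0 0 1"

```text
clock: 7.7
position: [0.4347, 0.2367, 0.0577]
orientation: [180.0, 0.1, -175.4]
contact_force: [-0.0, -0.3, 0.2]
grip_width: 0.0872
grasp_force: 0.0
```

Request:
play_rows --pt "0 0 -0.002 0 0 0 0.8" --pt "0 0 -0.002 0 0 0 0.5" --pt "0 0 -0.002 0 0 0 0.3" --pt "0 0 -0.002 0 0 0 0" --pt "0 0 -0.002 0 0 0 0" --pt "0 0 -0.002 0 0 0 0" --pt "0 0 -0.002 0 0 0 0" --pt "0 0 -0.002 0 0 0 0" --pt "0 0 -0.002 0 0 0 0" --pt "0 0 -0.002 0 0 0 0"

```text
clock: 8.53
position: [0.4335, 0.2367, 0.0545]
orientation: [180.0, 0.0, -175.3]
contact_force: [-0.4, 1.1, 2.1]
grip_width: 0.0641
grasp_force: 3.0
```

Request:
play_rows --pt "0 0 0 0 0 0 0" --pt "0 0 0 0 0 0 0" --pt "0 0 0 0 0 0 0" --pt "0 0 0 0 0 0 0" --pt "0 0 0 0 0 0 0" --pt "0 0 0 0 0 0 0" --pt "0 0 0 0 0 0 0" --pt "0 0 0 0 0 0 0" --pt "0 0 0 0 0 0 0" --pt "0 0 0 0 0 0 0"

```text
clock: 9.37
position: [0.4335, 0.2367, 0.0545]
orientation: [180.0, 0.0, -175.3]
contact_force: [-1.2, 2.0, 5.2]
grip_width: 0.0637
grasp_force: 30.0
```

Request:
play_rows --pt "0 0 0.01 0 0 0 0" --pt "0 0 0.035 0 0 0 0" --pt "0 0 0.065 0 0 0 0" --pt "0 0 0.095 0 0 0 0" --pt "0.004 -0.01 0.108 0 0 0 0" --pt "0.012 -0.035 0.11 0 0 0 0" --pt "0.022 -0.065 0.11 0 0 0 0" --pt "0.032 -0.095 0.11 0 0 0 0" --pt "0.042 -0.125 0.11 0 0 0.7 0" --pt "0.052 -0.155 0.11 0 0 0.7 0"

```text
clock: 10.2
position: [0.4847, 0.0796, 0.1636]
orientation: [-179.9, -0.1, -174.6]
contact_force: [-0.1, 0.4, -2.0]
grip_width: 0.0637
grasp_force: 30.0
```

Request:
play_rows --pt "0.01 -0.03 0 0 0 0 0" --pt "0.02 -0.058 0 0 0 0 0" --pt "0.028 -0.082 0 0 0 0 0" --pt "0.032 -0.091 0 0 0 0 0" --pt "0.032 -0.091 -0.01 0 0 0 0" --pt "0.032 -0.091 -0.03 0 0 0 0" --pt "0.032 -0.091 -0.055 0 0 0 0" --pt "0.032 -0.091 -0.075 0 0 0 0" --pt "0.032 -0.091 -0.085 0 0 0 0" --pt "0.032 -0.091 -0.09 0 0 0 0"

```text
clock: 11.03
position: [0.5148, -0.008, 0.0714]
orientation: [179.9, -0.3, -174.6]
contact_force: [-1.0, 0.7, -2.0]
grip_width: 0.0637
grasp_force: 30.0
```

Run:
```python
from h import *
s=manip.read_state();print(s['position'],s['contact_force'],s['grip_width'],s['grasp_force'])
```

```text
[ 0.51479636 -0.00803824  0.07144573] [-1.03648301  0.70619377 -2.03272846] 0.06370522465688142 29.989933669567108
```

Request:
play_rows --pt "0 0 -0.006 0 0 0 0" --pt "0 0 -0.011 0 0 0 0" --pt "0 0 -0.016 0 0 0 0" --pt "0 0 -0.019 0 0 0 0" --pt "0 0 -0.021 0 0 0 0" --pt "0 0 -0.021 0 0 0 0" --pt "0 0 -0.021 0 0 0 0.4" --pt "0 0 -0.021 0 0 0 0.7" --pt "0 0 -0.021 0 0 0 1" --pt "0 0 -0.021 0 0 0 1"

```text
clock: 11.87
position: [0.518, -0.0096, 0.0539]
orientation: [-180.0, 0.1, -174.7]
contact_force: [-0.0, -0.3, -0.3]
grip_width: 0.0767
grasp_force: 0.0
```

Request:
play_rows --pt "0 0 0 0 0 0 1" --pt "0 0 0 0 0 0 1" --pt "0 0 0.01 0 0 0 1" --pt "0 0 0.035 0 0 0 1" --pt "0 0 0.07 0 0 0 1" --pt "0 0 0.1 0 0 0 1" --pt "0 0.02 0.11 0 0 0 1" --pt "-0.015 0.055 0.11 0 0 0 1" --pt "-0.03 0.09 0.11 0 0 0 1" --pt "-0.045 0.125 0.11 0 0 0 1"

```text
clock: 12.7
position: [0.4722, 0.1165, 0.1645]
orientation: [180.0, 0.1, -174.7]
contact_force: [0.8, 0.4, -0.3]
grip_width: 0.0868
grasp_force: 0.0
```

Run:
```python
from h import *
f=cap('top','t2')['frame'];g=cap('scene','s2')['frame']
a=cv2.resize(f[110:240,130:240],(400,473),interpolation=cv2.INTER_CUBIC);b=cv2.resize(g[120:255,225:365],(400,386),interpolation=cv2.INTER_CUBIC)
o=np.zeros((473,800,3),np.uint8);o[:,:400]=a;o[:386,400:]=b;cv2.imwrite('pics/v2.png',o)
```

```text
(no output)
```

View pics/v2.png

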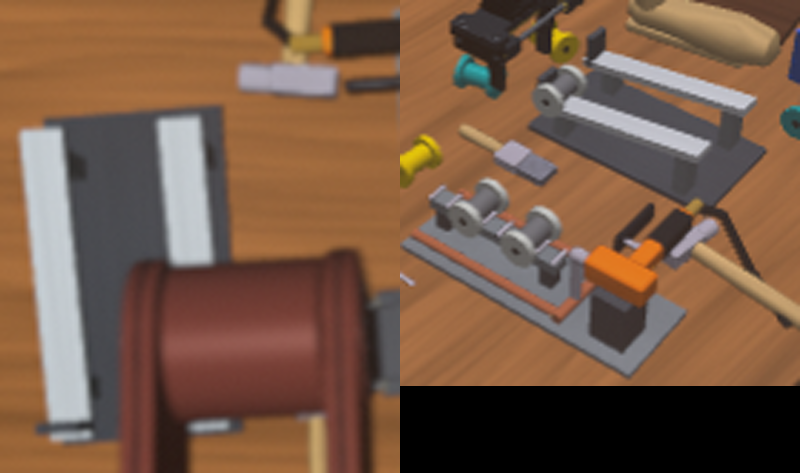

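Request:
play_rows --pt "-0.008 0.025 0 0 0 0 1" --pt "-0.018 0.055 0 0 0 0 1" --pt "-0.028 0.085 0 0 0 -0.7 1" --pt "-0.036 0.112 0 0 0 -0.7 1" --pt "-0.039 0.121 0 0 0 -0.7 1" --pt "-0.039 0.121 0 0 0 -0.7 1" --pt "-0.039 0.121 -0.02 0 0 -0.7 1" --pt "-0.039 0.121 -0.05 0 0 -0.7 1" --pt "-0.039 0.121 -0.08 0 0 -0.7 1" --pt "-0.039 0.121 -0.1 0 0 -0.7 1"

```text
clock: 13.63
position: [0.433, 0.2344, 0.0611]
orientation: [-179.9, -0.1, -175.4]
contact_force: [-0.5, -0.2, 0.9]
grip_width: 0.0869
grasp_force: 0.0
```

Request:
play_rows --pt "0 0 -0.008 0 0 0 1" --pt "0 0 -0.01 0 0 0 1" --pt "0 0 -0.01 0 0 0 1" --pt "0 0 -0.01 0 0 0 0.6" --pt "0 0 -0.01 0 0 0 0.3" --pt "0 0 -0.01 0 0 0 0" --pt "0 0 -0.01 0 0 0 0" --pt "0 0 -0.01 0 0 0 0" --pt "0 0 -0.01 0 0 0 0" --pt "0 0 -0.01 0 0 0 0"

```text
clock: 14.47
position: [0.434, 0.2368, 0.0542]
orientation: [180.0, 0.1, -175.3]
contact_force: [-0.8, -1.0, 5.3]
grip_width: 0.0638
grasp_force: 30.0
```

Request:
play_rows --pt "0 0 0.01 0 0 0 0" --pt "0 0 0.035 0 0 0 0" --pt "0 0 0.065 0 0 0 0" --pt "0 0 0.095 0 0 0 0" --pt "0.001 -0.01 0.108 0 0 0 0" --pt "0.004 -0.035 0.11 0 0 0 0" --pt "0.007 -0.065 0.11 0 0 0 0" --pt "0.01 -0.095 0.11 0 0 0 0" --pt "0.013 -0.125 0.11 0 0 0.7 0" --pt "0.016 -0.155 0.11 0 0 0.7 0"

```text
clock: 15.3
position: [0.4486, 0.0804, 0.163]
orientation: [180.0, -0.1, -174.6]
contact_force: [0.5, -0.0, -1.5]
grip_width: 0.0638
grasp_force: 30.0
```

Request:
play_rows --pt "0.004 -0.03 0 0 0 0 0" --pt "0.007 -0.06 0 0 0 0 0" --pt "0.01 -0.086 0 0 0 0 0" --pt "0.011 -0.0965 0 0 0 0 0" --pt "0.011 -0.0965 0 0 0 0 0" --pt "0.011 -0.0965 -0.02 0 0 0 0" --pt "0.011 -0.0965 -0.045 0 0 0 0" --pt "0.011 -0.0965 -0.065 0 0 0 0" --pt "0.011 -0.0965 -0.08 0 0 0 0" --pt "0.011 -0.0965 -0.09 0 0 0 0"

```text
clock: 16.13
position: [0.4586, -0.0132, 0.0712]
orientation: [179.9, -0.2, -174.6]
contact_force: [-0.3, 0.7, -1.7]
grip_width: 0.0637
grasp_force: 30.0
```

Request:
play_rows --pt "0 0 -0.006 0 0 0 0" --pt "0 0 -0.011 0 0 0 0" --pt "0 0 -0.016 0 0 0 0" --pt "0 0 -0.019 0 0 0 0" --pt "0 0 -0.0205 0 0 0 0" --pt "0 0 -0.0205 0 0 0 0" --pt "0 0 -0.0205 0 0 0 0.4" --pt "0 0 -0.0205 0 0 0 0.7" --pt "0 0 -0.0205 0 0 0 1" --pt "0 0 -0.0205 0 0 0 1"

```text
clock: 16.97
position: [0.4611, -0.0151, 0.0534]
orientation: [-180.0, 0.1, -174.7]
contact_force: [-0.1, 0.3, 1.3]
grip_width: 0.0764
grasp_force: 0.0
```

Request:
play_rows --pt "0 0 0 0 0 0 1" --pt "0 0 0 0 0 0 1" --pt "0 0 0.015 0 0 0 1" --pt "0 0 0.045 0 0 0 1" --pt "0 0 0.085 0 0 0 1" --pt "0 0 0.12 0 0 -6 1" --pt "0 0.005 0.145 0 0 -13 1" --pt "0.01 0.01 0.16 0 0 -20 1" --pt "0.02 0.02 0.167 0 0 -27 1" --pt "0.035 0.03 0.167 0 0 -34 1"

```text
clock: 17.8
position: [0.4969, 0.015, 0.2228]
orientation: [179.9, 0.3, 151.0]
contact_force: [0.1, -0.1, 0.4]
grip_width: 0.0868
grasp_force: 0.0
```

Request:
play_rows --pt "0.025 0.01 0 0 0 -7 1" --pt "0.05 0.02 0 0 0 -14 1" --pt "0.075 0.03 0 0 0 -21 1" --pt "0.1 0.04 0 0 0 -28 1" --pt "0.13 0.05 0 0 0 -35 1" --pt "0.16 0.06 0 0 0 -42 1" --pt "0.19 0.068 0 0 0 -49 1" --pt "0.215 0.075 0 0 0 -56 1" --pt "0.226 0.076 0 0 0 -56 1" --pt "0.226 0.076 0 0 0 -56 1"

```text
clock: 18.63
position: [0.7229, 0.0914, 0.2181]
orientation: [-179.9, -0.0, 95.4]
contact_force: [-0.2, -0.1, -0.1]
grip_width: 0.0872
grasp_force: 0.0
```

Run:
```python
from h import *
f=cap('top','t3')['frame'];g=cap('scene','s3')['frame']
a=cv2.resize(f[90:240,190:310],(400,500),interpolation=cv2.INTER_CUBIC);b=cv2.resize(g[120:255,225:365],(400,386),interpolation=cv2.INTER_CUBIC)
o=np.zeros((500,800,3),np.uint8);o[:,:400]=a;o[:386,400:]=b;cv2.imwrite('pics/v3.png',o)
```

```text
(no output)
```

View pics/v3.png

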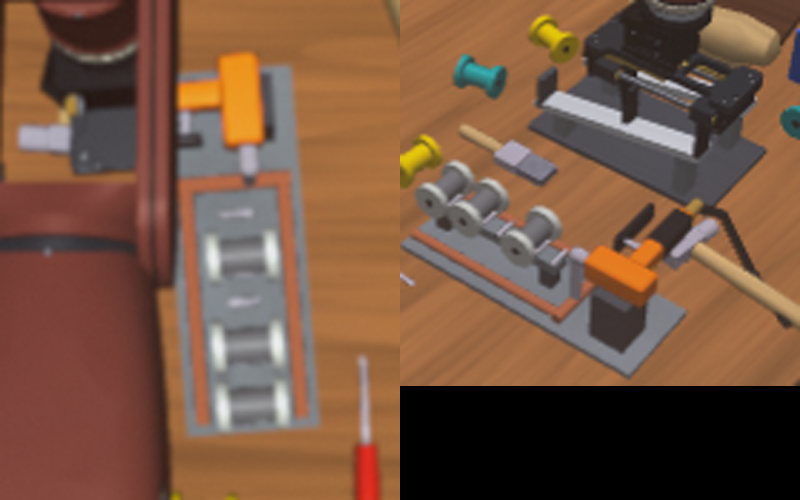

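Request:
play_rows --pt "0 0 -0.015 0 0 0 1" --pt "0 0 -0.035 0 0 0 1" --pt "0 0 -0.055 0 0 0 1" --pt "0 0 -0.075 0 0 0 1" --pt "0 0 -0.09 0 0 0 1" --pt "0 0 -0.103 0 0 0 1" --pt "0 0 -0.115 0 0 0 1" --pt "0 0 -0.127 0 0 0 1" --pt "0 0 -0.136 0 0 0 1" --pt "0 0 -0.136 0 0 0 1"

```text
clock: 19.57
position: [0.7199, 0.091, 0.0812]
orientation: [-179.8, -0.0, 95.4]
contact_force: [-0.5, 0.2, -0.4]
grip_width: 0.0874
grasp_force: 0.0
```

Run:
```python
from h import *
f=cap('top','t4')['frame'];g=cap('scene','s4')['frame']
b=cv2.resize(g[150:250,280:400],(720,600),interpolation=cv2.INTER_CUBIC)
cv2.imwrite('pics/v4.png',b)
```

```text
(no output)
```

View pics/v4.png

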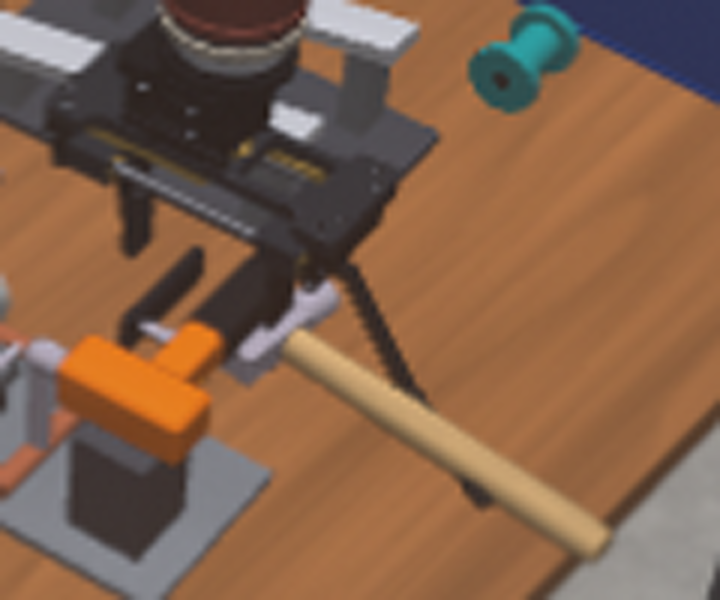

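Request:
play_rows --pt "0 0 0 0 0 0 0.8" --pt "0 0 0 0 0 0 0.6" --pt "0 0 0 0 0 0 0.5" --pt "0 0 0 0 0 0 0.45" --pt "0 0 0 0 0 0 0.42" --pt "0 0 0 0 0 0 0.42" --pt "0 0 0 0 0 0 0.42" --pt "0 0 0 0 0 0 0.42" --pt "0 0 0 0 0 0 0.42" --pt "0 0 0 0 0 0 0.42"

```text
clock: 20.5
position: [0.7214, 0.0911, 0.0838]
orientation: [-180.0, 0.0, 95.4]
contact_force: [-0.0, -0.4, -0.1]
grip_width: 0.0617
grasp_force: 0.0
```

Request:
play_rows --pt "-0.0003 0 0 0 0 0 0.42" --pt "-0.0006 0 0 0 0 0 0.42" --pt "-0.0009 0 0 0 0 0 0.42" --pt "-0.0012 0 0 0 0 0 0.42" --pt "-0.0015 0 0 0 0 0 0.42" --pt "-0.0015 0 0 0 0 0 0.42" --pt "-0.0015 0 0 0 0 0 0.42" --pt "-0.0015 0 0 0 0 0 0.42" --pt "-0.0015 0 0 0 0 0 0.42" --pt "-0.0015 0 0 0 0 0 0.42"

```text
clock: 21.33
position: [0.7199, 0.0911, 0.0839]
orientation: [180.0, -0.0, 95.4]
contact_force: [-0.7, 0.6, 1.2]
grip_width: 0.0616
grasp_force: 0.0
```

Request:
play_rows --pt "-0.0003 0 0 0 0 0 0.42" --pt "-0.0006 0 0 0 0 0 0.42" --pt "-0.0009 0 0 0 0 0 0.42" --pt "-0.0012 0 0 0 0 0 0.42" --pt "-0.0015 0 0 0 0 0 0.42" --pt "-0.0015 0 0 0 0 0 0.42" --pt "-0.0015 0 0 0 0 0 0.42" --pt "-0.0015 0 0 0 0 0 0.42" --pt "-0.0015 0 0 0 0 0 0.42" --pt "-0.0015 0 0 0 0 0 0.42"

```text
clock: 22.17
position: [0.7184, 0.091, 0.0838]
orientation: [180.0, 0.0, 95.4]
contact_force: [0.2, 1.1, -0.6]
grip_width: 0.0619
grasp_force: 0.0
```

Not yet in contact; further −1.5 mm.

Request:
play_rows --pt "-0.0003 0 0 0 0 0 0.42" --pt "-0.0006 0 0 0 0 0 0.42" --pt "-0.0009 0 0 0 0 0 0.42" --pt "-0.0012 0 0 0 0 0 0.42" --pt "-0.0015 0 0 0 0 0 0.42" --pt "-0.0015 0 0 0 0 0 0.42" --pt "-0.0015 0 0 0 0 0 0.42" --pt "-0.0015 0 0 0 0 0 0.42" --pt "-0.0015 0 0 0 0 0 0.42" --pt "-0.0015 0 0 0 0 0 0.42"

```text
clock: 23.0
position: [0.7169, 0.0911, 0.0838]
orientation: [-180.0, 0.0, 95.4]
contact_force: [-0.9, -0.3, 0.4]
grip_width: 0.062
grasp_force: 0.0
```

Request:
play_rows --pt "-0.0004 0 0 0 0 0 0.42" --pt "-0.0008 0 0 0 0 0 0.42" --pt "-0.0012 0 0 0 0 0 0.42" --pt "-0.0016 0 0 0 0 0 0.42" --pt "-0.002 0 0 0 0 0 0.42" --pt "-0.002 0 0 0 0 0 0.42" --pt "-0.002 0 0 0 0 0 0.42" --pt "-0.002 0 0 0 0 0 0.42" --pt "-0.002 0 0 0 0 0 0.42" --pt "-0.002 0 0 0 0 0 0.42"

```text
clock: 23.83
position: [0.7149, 0.0911, 0.0839]
orientation: [180.0, 0.0, 95.4]
contact_force: [0.9, 0.3, -0.3]
grip_width: 0.0618
grasp_force: 0.0
```

Request:
play_rows --pt "-0.0004 0 0 0 0 0 0.42" --pt "-0.0008 0 0 0 0 0 0.42" --pt "-0.0012 0 0 0 0 0 0.42" --pt "-0.0016 0 0 0 0 0 0.42" --pt "-0.002 0 0 0 0 0 0.42" --pt "-0.002 0 0 0 0 0 0.42" --pt "-0.002 0 0 0 0 0 0.42" --pt "-0.002 0 0 0 0 0 0.42" --pt "-0.002 0 0 0 0 0 0.42" --pt "-0.002 0 0 0 0 0 0.42"

```text
clock: 24.67
position: [0.7129, 0.091, 0.0838]
orientation: [-180.0, 0.0, 95.4]
contact_force: [-0.2, 1.2, 0.3]
grip_width: 0.0618
grasp_force: 0.0
```

Request:
play_rows --pt "-0.0004 0 0 0 0 0 0.42" --pt "-0.0008 0 0 0 0 0 0.42" --pt "-0.0012 0 0 0 0 0 0.42" --pt "-0.0016 0 0 0 0 0 0.42" --pt "-0.002 0 0 0 0 0 0.42" --pt "-0.002 0 0 0 0 0 0.42" --pt "-0.002 0 0 0 0 0 0.42" --pt "-0.002 0 0 0 0 0 0.42" --pt "-0.002 0 0 0 0 0 0.42" --pt "-0.002 0 0 0 0 0 0.42"

```text
clock: 25.5
position: [0.7109, 0.0911, 0.0839]
orientation: [180.0, -0.0, 95.3]
contact_force: [0.2, 0.3, 0.4]
grip_width: 0.0616
grasp_force: 0.0
```

Run:
```python
from h import *
c=cap('scene','s5');g=c['frame']
s=manip.read_state();p=s['position'];print(p,s['contact_force'],s['grip_width'])
ca=np.array([np.cos(np.radians(5.4)),np.sin(np.radians(5.4)),0]);sa=np.array([-ca[1],ca[0],0])
b=cv2.resize(g[170:235,305:385],(740,600),interpolation=cv2.INTER_CUBIC)
for k in(-1,1):
  for y in(-.0095,.0095):
    u=proj(c,p+k*ca*s['grip_width']/2+sa*y)[0]; cv2.drawMarker(b,tuple(int(v) for v in (u+.5-[305,170])*9.24),(0,0,255),cv2.MARKER_CROSS,12,1)
cv2.imwrite('pics/v5.png',b)
```

```text
[0.71088764 0.09104857 0.08382563] [ 0.61331638  0.88628877 -0.12195521] 0.06196099119879471
```

View pics/v5.png

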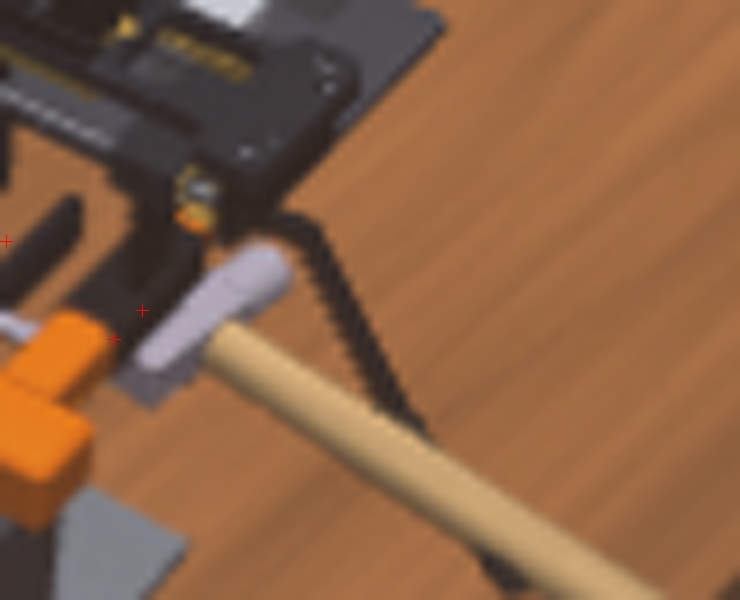

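Request:
play_rows --pt "-0.0004 0 0 0 0 0 0.42" --pt "-0.0008 0 0 0 0 0 0.42" --pt "-0.0012 0 0 0 0 0 0.42" --pt "-0.0016 0 0 0 0 0 0.42" --pt "-0.002 0 0 0 0 0 0.42" --pt "-0.002 0 0 0 0 0 0.42" --pt "-0.002 0 0 0 0 0 0.42" --pt "-0.002 0 0 0 0 0 0.42" --pt "-0.002 0 0 0 0 0 0.42" --pt "-0.002 0 0 0 0 0 0.42"

```text
clock: 26.38
position: [0.7089, 0.0911, 0.0838]
orientation: [180.0, 0.0, 95.3]
contact_force: [0.4, 0.0, -0.3]
grip_width: 0.0616
grasp_force: 0.0
```

Run:
```python
from h import *
c=load('s4');p=np.array([.7199,.091,.0812])
ca=np.array([np.cos(np.radians(5.4)),np.sin(np.radians(5.4)),0]);sa=np.array([-ca[1],ca[0],0])
b=cv2.resize(c['frame'][160:240,285:375],(675,600),interpolation=cv2.INTER_CUBIC)
def mk(P,col):
    for u in proj(c,np.array(P)): cv2.drawMarker(b,tuple(int(v) for v in (u+.5-[285,160])*7.5),col,cv2.MARKER_CROSS,10,1)
mk([p+k*ca*w+sa*y+[0,0,z] for k in(-1,1) for w in(.0437,.0587) for y in(-.0095,.0095) for z in (0,)],(0,0,255))
g=np.array([.7505,.0956,0]); mk([g+[0,0,.113],g+[0,0,.087],g-.026*ca+[0,0,.113]],(0,255,255))
mk([g-.058*ca+[0,0,.112],g-.058*ca+[0,0,.088]],(255,255,0))
cv2.imwrite('pics/v6.png',np.clip(b.astype(int)*1.6,0,255).astype(np.uint8))
```

```text
(no output)
```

View pics/v6.png

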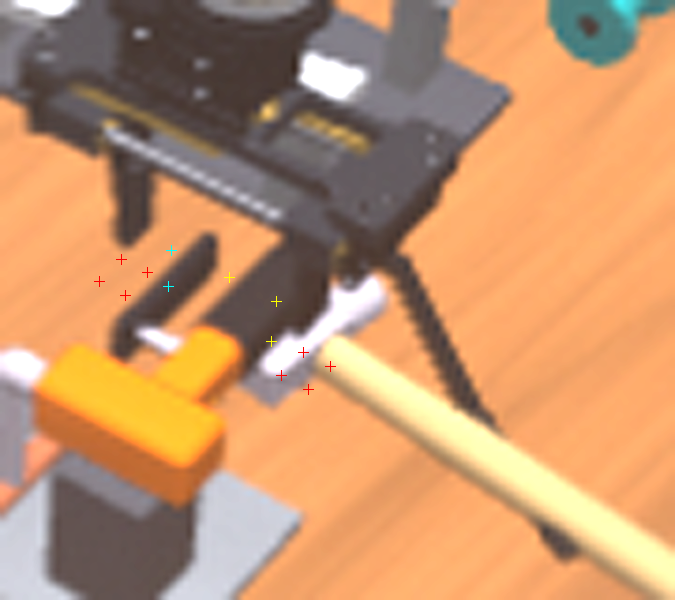

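Run:
```python
from h import *
np.set_printoptions(precision=4,suppress=True)
a=load('top0');b=load('scene0');k=165/600
for z in(0,.02,.1,.15,.2): print(z,ray(a,[(130+287*k,95+135*k)],z),ray(b,[(328,203)],z))
# trigger end (free end, top)
for z in(.08,.1,.112,.13): print(z,ray(a,[(130+345*k,95+140*k),(130+438*k,95+133*k)],z).round(4).tolist(),ray(b,[(285+210/7.5,160+238/7.5),(285+120/7.5,160+325/7.5)],z).round(4).tolist())
s=manip.read_state();print(s['joint_pos'],s['position'])
```

```text
0 [[0.7214 0.1771 0.    ]] [[0.7165 0.1955 0.    ]]
0.02 [[0.7173 0.1742 0.02  ]] [[0.7272 0.1783 0.02  ]]
0.1 [[0.7009 0.1624 0.1   ]] [[0.7701 0.1096 0.1   ]]
0.15 [[0.6906 0.155  0.15  ]] [[0.7969 0.0666 0.15  ]]
0.2 [[0.6804 0.1476 0.2   ]] [[0.8237 0.0236 0.2   ]]
0.08 [[0.7013, 0.1151, 0.08], [0.7084, 0.0352, 0.08]] [[0.6845, 0.1358, 0.08], [0.6905, 0.0606, 0.08]]
0.1 [[0.6972, 0.113, 0.1], [0.7042, 0.0344, 0.1]] [[0.6965, 0.1185, 0.1], [0.7024, 0.0445, 0.1]]
0.112 [[0.6948, 0.1117, 0.112], [0.7018, 0.0339, 0.112]] [[0.7037, 0.108, 0.112], [0.7095, 0.0349, 0.112]]
0.13 [[0.6912, 0.1098, 0.13], [0.698, 0.0331, 0.13]] [[0.7145, 0.0924, 0.13], [0.7202, 0.0205, 0.13]]
[ 1.0056 29.4765 77.6895 -0.0002 72.8322 -4.344 ] [0.7089 0.0911 0.0838]
```

Run:
```python
from h import *
np.set_printoptions(precision=4,suppress=True)
c=load('s4');print(load('t4').keys())
for z in(.081,.1,.12,.14):print(z,ray(c,[(285+128/7.5,160+243/7.5)],z))
# motion in images s3 -> s5 ; gripper corner in top: changed bodies
f=load('s5')['frame'];
b=cv2.resize(f[140:240,275:375],(600,600),interpolation=cv2.INTER_CUBIC)
u=proj(load('s5'),[[.7109+k*.03096*.9956,.0911+k*.0029,.084] for k in(-1,1)]);print((u+.5-[275,140])*6)
cv2.imwrite('pics/v7.png',np.clip(b.astype(int)*2.2,0,255).astype(np.uint8))
```

```text
dict_keys(['frame', 'intrinsics', 'D', 'R', 't'])
0.081 [[0.6583 0.1053 0.081 ]]
0.1 [[0.6702 0.0893 0.1   ]]
0.12 [[0.6827 0.0725 0.12  ]]
0.14 [[0.6951 0.0557 0.14  ]]
[[175.5987 345.6217]
 [263.5287 390.7722]]
```

View pics/v7.png

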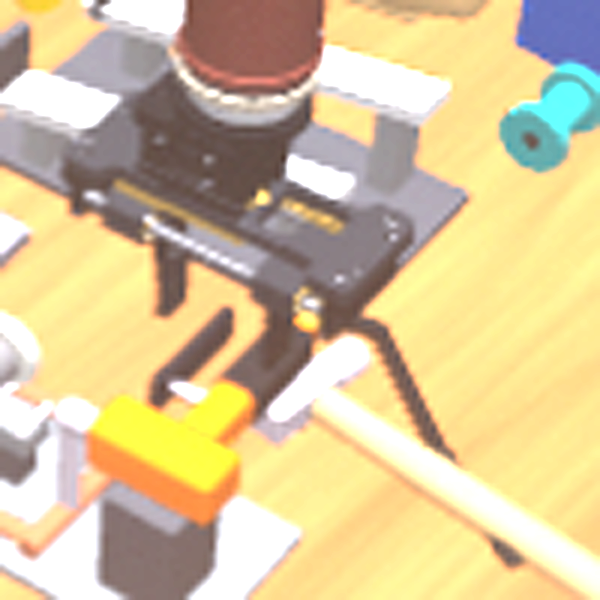

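Run:
```python
from h import *
np.set_printoptions(precision=4,suppress=True)
a=load('top0');b=load('scene0');k=165/600
for z in(.09,.1,.113,.125):print(z,ray(a,[(218.5,121.1),(130+405*k,95+90*k)],z).round(4).tolist(),ray(b,[(326.2,193)],z)[0])
# orange masks
for n,c in(('t',a),('s',b)):
    h=cv2.cvtColor(c['frame'],cv2.COLOR_BGR2HSV);m=cv2.inRange(h,(5,200,150),(18,255,255))
    N,l,st,ce=cv2.connectedComponentsWithStats(m)
    for i in range(1,N):
        if st[i,4]>3:print(n,st[i],ce[i])
s=load('s5')['frame']
print(s[186:212,316:332].sum(2)//3)
```

```text
0.09 [[0.7379, 0.1348, 0.09], [0.743, 0.0637, 0.09]] [0.7293 0.1542 0.09  ]
0.1 [[0.7355, 0.1336, 0.1], [0.7406, 0.0631, 0.1]] [0.735  0.1453 0.1   ]
0.113 [[0.7325, 0.132, 0.113], [0.7375, 0.0622, 0.113]] [0.7423 0.1337 0.113 ]
0.125 [[0.7297, 0.1305, 0.125], [0.7346, 0.0614, 0.125]] [0.7491 0.123  0.125 ]
t [241 106  28  28 404] [258.4183 118.6386]
t [219 118   2   6  12] [219.5 120.5]
t [303 232   1  10  10] [303.  236.5]
t [299 247   5   3   6] [301.3333 248.5   ]
s [291 204  26  18 258] [304.2519 212.3101]
[[ 61  56  57  59  61  60  60  60  60  57  48  53  59  61  63 105]
 [ 51  45  47  50  56  60  60  61  60  56  47  44  46  55  64  61]
 [ 77  49  44  43  45  51  56  59  61  88  64  46  44  45  45  54]
 [ 81  51  45  43  44  45  46  49  87  84  73  68  54  43  44  45]
 [102  76  53  44  44  44  44  45  74  87 126 118  75  44  41  44]
 [113 110  88  55  44  44  44  47  89  77  77  87  58  39  39  40]
 [112 114 100  62  41  41  44  43  69 116 114  86  51  41  41  40]
 [114 116  91  54  40  40  40  41 101 113 122 104  60  40  41  43]
 [115 113  98  61  39  39  39  42  61  98 112  
[... 459 characters left out ...]
  80 159 174 174 175 168 163]
 [ 49  51  50  51  50  44  42  43  72 157 174 175 175 174 172 155]
 [ 50  51  51  50  46  42  41  61 126 167 174 175 174 169 147 103]
 [ 55  50  50  46  43  41  60 128 168 175 175 174 170 137 111  98]
 [ 80  51  46  42  42  59 129 168 176 175 172 162 141 164 170 135]
 [ 99  61  43  41  60 129 169 177 174 169 150 110 151 167 170 173]
 [ 93  60  43  51 129 170 176 177 166 130  97 115 143 154 162 169]
 [ 73  53  44  89 160 177 175 167 116  91  86 105 120 138 151 160]
 [ 68  54  62  85 136 163 155 106  88  89  79  85  96 112 128 145]
 [ 68  67  84  92  93  99  88  88  89  88  99  95  86  91 107 121]
 [ 94  92  90  90  91  95  92  91  93  90 110 116 105  92  89  99]]
```

Run:
```python
from h import *
np.set_printoptions(precision=4,suppress=True,linewidth=220)
c=cap('top','t6');s=manip.read_state();print(s['position'],s['orientation'],s['grip_width'])
p=s['position']
ca=np.array([.9956,.0941,0]);sa=np.array([-.0941,.9956,0])
for z in(.07,.12):print(z,proj(c,[p+a*ca*.095+b*sa*.0375+[0,0,z] for a,b in((-1,-1),(-1,1),(1,1),(1,-1))]))
g=cv2.cvtColor(c['frame'],cv2.COLOR_BGR2GRAY);print('cols',list(range(200,262,2)))
for v in range(100,160,2):print(v,g[v,200:262:2])
```

```text
[0.7089 0.0911 0.0838] [179.9991   0.0008  95.351 ] 0.061975003363499016
0.07 [[245.6148 157.0055]
 [220.1165 159.0152]
 [215.6239  95.2963]
 [240.8944  93.1835]]
0.12 [[244.73   154.4582]
 [218.0869 156.5639]
 [213.4158  90.0366]
 [239.8079  87.8181]]
cols [200, 202, 204, 206, 208, 210, 212, 214, 216, 218, 220, 222, 224, 226, 228, 230, 232, 234, 236, 238, 240, 242, 244, 246, 248, 250, 252, 254, 256, 258, 260]
100 [ 81  81  81  81  81  80  81  81  81  81  81  80  81  80  79  81  81  80  68  79  65  77  73  63  88 114 113 113 113 112 114]
102 [ 77  78  77  76  76  77  76  76  76  76  76  76  76  76  77  76  75  77  87  81  64  78  72  63  94 116 115 115 114 116 114]
104 [ 75  74  74  73  73  72  74  73  73  73  73  73  73  73  73  73  73  72  72  80  65  78  71  60  86 111 111 111 110 110 111]
106 [ 70  70  70  70  70  70  69  69  70  70  69  70  69  70  69  70  69  68  70  79  62  79  70  51  85 113 110 108 117 124 135]
108 [ 65  64  66  65  65  65  65  66  65  65  63  65  65  66  65  65  66  66  68  80  61  78  69  51  87 109 110 106 146 160 159]
110 [ 60  59  61  60  60  59  60  61
[... 2513 characters left out ...]
0  74  67  81  50  84 103 113 125 124 124 124 123]
150 [110 117 116 116 116 115 115 115 109  77  92  86  79  79  79  80  80  77  80  73  68  81  49  86 112 128 127 126 127 128 127]
152 [102 102 100  99  98  98  98  98  96  76  85  81  79  81  82  83  83  79  80  74  67  82  48  88 117 129 127 127 127 128 132]
154 [ 79  78  77  75  74  73  72  72  74  74  75  75  78  80  82  83  85  78  80  73  68  81  49  88 118 129 128 129 149 156 153]
156 [ 79  78  77  76  74  73  73  73  74  74  77  77  78  80  83  81  79  72  80  72  70  82  48  87 119 131 131 130 129 129 126]
158 [ 78  78  77  75  74  74  73  72  75  75  76  77  78  78  80  79  76  71  85  78  80  87  50  94 121 130 125 124 130 130 129]
```

Request:
play_rows --pt "0 0 0.01 0 0 0 0.42" --pt "0 0 0.03 0 0 0 0.42" --pt "0 0 0.05 0 0 0 0.42" --pt "0 0 0.05 0 0 0 1" --pt "0.005 0 0.05 0 0 0 1" --pt "0.0125 0 0.05 0 0 0 1" --pt "0.0125 0 0.05 0 0 0 1" --pt "0.0125 0 0.03 0 0 0 1" --pt "0.0125 0 0.01 0 0 0 1" --pt "0.0125 0 0 0 0 0 1"

```text
clock: 27.27
position: [0.7192, 0.0909, 0.0794]
orientation: [-179.7, -0.0, 95.3]
contact_force: [-0.2, -0.1, -0.4]
grip_width: 0.0862
grasp_force: 0.0
```

Request:
play_rows --pt "0 0 -0.004 0 0 0 1" --pt "0 0 -0.008 0 0 0 1" --pt "0 0 -0.012 0 0 0 1" --pt "0 0 -0.016 0 0 0 1" --pt "0 0 -0.02 0 0 0 1" --pt "0 0 -0.02 0 0 0 0.8" --pt "0 0 -0.02 0 0 0 0.6" --pt "0 0 -0.02 0 0 0 0.42" --pt "0 0 -0.02 0 0 0 0.42" --pt "0 0 -0.02 0 0 0 0.42"

```text
clock: 28.1
position: [0.7217, 0.0911, 0.0643]
orientation: [180.0, 0.0, 95.4]
contact_force: [0.4, 0.0, -0.6]
grip_width: 0.0647
grasp_force: 0.0
```

Request:
play_rows --pt "-0.0005 0 0 0 0 0 0.42" --pt "-0.001 0 0 0 0 0 0.42" --pt "-0.0015 0 0 0 0 0 0.42" --pt "-0.002 0 0 0 0 0 0.42" --pt "-0.0025 0 0 0 0 0 0.42" --pt "-0.003 0 0 0 0 0 0.42" --pt "-0.003 0 0 0 0 0 0.42" --pt "-0.003 0 0 0 0 0 0.42" --pt "-0.003 0 0 0 0 0 0.42" --pt "-0.003 0 0 0 0 0 0.42"

```text
clock: 28.93
position: [0.723, 0.0912, 0.0641]
orientation: [179.4, 0.0, 95.3]
contact_force: [18.2, 3.2, -10.8]
grip_width: 0.0619
grasp_force: 9.1
```

Request:
play_rows --pt "0.003 0 0 0 0 0 0.5" --pt "0.006 0 0 0 0 0 0.6" --pt "0.006 0 0 0 0 0 0.6" --pt "0.006 0 -0.004 0 0 0 0.6" --pt "0.006 0 -0.008 0 0 0 0.6" --pt "0.006 0 -0.012 0 0 0 0.6" --pt "0.006 0 -0.012 0 0 0 0.6" --pt "0.006 0 -0.012 0 0 0 0.42" --pt "0.006 0 -0.012 0 0 0 0.42" --pt "0.006 0 -0.012 0 0 0 0.42"

```text
clock: 29.77
position: [0.7245, 0.0911, 0.0521]
orientation: [180.0, 0.0, 95.4]
contact_force: [-0.3, 0.1, 1.2]
grip_width: 0.0625
grasp_force: 0.0
```

Run:
```python
from h import *
np.set_printoptions(precision=4,suppress=True,linewidth=200)
c=cap('scene','s7');s=manip.read_state();p=s['position'];print(p,s['contact_force'],s['grip_width'],s['wrist_torque'])
ca=np.array([.9956,.0941,0]);sa=np.array([-.0941,.9956,0]);w=s['grip_width']/2
u=proj(c,[p+k*ca*a+[0,0,z] for k in(-1,1) for a in(w,w+.015) for z in(0,.018)]);print(u)
g=cv2.cvtColor(c['frame'],cv2.COLOR_BGR2GRAY)
print(list(range(296,334)))
for v in range(178,216):print(v,' '.join('%3d'%x for x in g[v,296:334]))
```

```text
[0.7246 0.091  0.0522] [-0.3071 -0.0005 -0.8833] 0.06246313310490365 [-0.0905  0.085   0.0299]
[[306.1294 205.2071]
 [306.4362 201.6687]
 [302.6727 203.4063]
 [302.9523 199.8687]
 [320.818  212.8598]
 [321.2432 209.3203]
 [324.4171 214.735 ]
 [324.8719 211.1957]]
[296, 297, 298, 299, 300, 301, 302, 303, 304, 305, 306, 307, 308, 309, 310, 311, 312, 313, 314, 315, 316, 317, 318, 319, 320, 321, 322, 323, 324, 325, 326, 327, 328, 329, 330, 331, 332, 333]
178  45  46  47  45  50  50  44  41  40  45  46  43  44  44  42  40  40  38  39  39  38  38  40  38  38  38  39  39  46  59  65  67  68  79  80  81  81  81
179  54  65  61  50  46  45  50  52  44  40  39  43  47  44  42  52  44  38  38  38  38  38  39  38  39  39  42  51  57  60  58  60  66  77  81  82  81  81
180  73  76  76  73  64  53  47  45  46  45  42  39  39  45  47  45  40  40  38  39  39  39  39  38  49  55  51  57  56  49  46  53  57  63  72  78  81  81
181  66  61  63  71  76  78  68  52  47  45  45  44  41  40  40  45  48  43  41  39  39  38  40  42 107 116  78  53  47  47  46  44  45  52  57  63  71  78
182  60  61  61  60  
[... 4582 characters left out ...]
  84  98  93  90  88  90  94  91  91  94  93 116 124 112  96  93 104 122 137
212 146 146 147 146 145 145 145 145 145 144 145 143 133 132 135 113  83  76  82 108 115 110 100  91  89  93  92 109 122 124 123 121 121 120 102  89  98 116
213 145 147 147 146 146 146 146 146 146 145 145 145 146 143 125  95  80  93  95 110 114 116 117 102  92  93 105 122 124 123 122 120 120 120 118 108  95  96
214 135 141 145 146 146 146 147 146 146 145 145 145 145 144 145 142 115 107 112 114 115 117 116 116 115 106 121 125 124 121 119 119 118 118 118 120 119 111
215 109 127 136 142 146 147 147 147 146 146 146 146 145 145 144 145 146 141 123 115 118 117 117 122 125 126 125 123 120 119 119 118 118 119 119 120 120 122
```

Request:
play_rows --pt "-0.0003 0 0 0 0 0 0.42" --pt "-0.0006 0 0 0 0 0 0.42" --pt "-0.0009 0 0 0 0 0 0.42" --pt "-0.0012 0 0 0 0 0 0.42" --pt "-0.0015 0 0 0 0 0 0.42" --pt "-0.0015 0 0 0 0 0 0.42" --pt "-0.0015 0 0 0 0 0 0.42" --pt "-0.0015 0 0 0 0 0 0.42" --pt "-0.0015 0 0 0 0 0 0.42" --pt "-0.0015 0 0 0 0 0 0.42"

```text
clock: 30.65
position: [0.7229, 0.0911, 0.0518]
orientation: [-180.0, -0.0, 95.3]
contact_force: [-0.1, -0.4, -0.0]
grip_width: 0.0615
grasp_force: 0.0
```

Request:
play_rows --pt "-0.0003 0 0 0 0 0 0.42" --pt "-0.0006 0 0 0 0 0 0.42" --pt "-0.0009 0 0 0 0 0 0.42" --pt "-0.0012 0 0 0 0 0 0.42" --pt "-0.0015 0 0 0 0 0 0.42" --pt "-0.0015 0 0 0 0 0 0.42" --pt "-0.0015 0 0 0 0 0 0.42" --pt "-0.0015 0 0 0 0 0 0.42" --pt "-0.0015 0 0 0 0 0 0.42" --pt "-0.0015 0 0 0 0 0 0.42"

```text
clock: 31.48
position: [0.7229, 0.091, 0.0517]
orientation: [179.8, 0.0, 95.3]
contact_force: [7.8, 0.1, -5.2]
grip_width: 0.0618
grasp_force: 3.9
```

Request:
play_rows --pt "0.0012 0 0 0 0 0 0.4" --pt "0.002 0 0 0 0 0 0.36" --pt "0.003 0 0 0 0 0 0.32" --pt "0.004 0 0 0 0 0 0.28" --pt "0.005 0 0 0 0 0 0.25" --pt "0.006 0 0 0 0 0 0.22" --pt "0.0066 0 0 0 0 0 0.2" --pt "0.0066 0 0 0 0 0 0.18" --pt "0.0066 0 0 0 0 0 0.18" --pt "0.0066 0 0 0 0 0 0.18"

```text
clock: 32.32
position: [0.7279, 0.0913, 0.0517]
orientation: [-180.0, -0.0, 95.4]
contact_force: [0.1, 2.1, 0.2]
grip_width: 0.0518
grasp_force: 2.9
```

```bash
python3 -c "
from h import *
s=manip.read_state();print(s['position'],s['contact_force'],s['grip_width'],s['grasp_force'])"
```

```text
[0.72791433 0.0913315  0.05171464] [0.11360737 2.08760377 0.2476345 ] 0.051760871858883055 2.926131147542037
```

Request:
play_rows --pt "0.0004 0 0 0 0 0 0.165" --pt "0.0006 0 0 0 0 0 0.155" --pt "0.0008 0 0 0 0 0 0.145" --pt "0.0008 0 0 0 0 0 0.138" --pt "0.0008 0 0 0 0 0 0.138" --pt "0.0008 0 0 0 0 0 0.138" --pt "0.0008 0 0 0 0 0 0.138" --pt "0.0008 0 0 0 0 0 0.138" --pt "0.0008 0 0 0 0 0 0.138" --pt "0.0008 0 0 0 0 0 0.138"

```text
clock: 33.15
position: [0.7288, 0.0914, 0.0517]
orientation: [180.0, -0.0, 95.4]
contact_force: [-0.3, 6.2, -1.4]
grip_width: 0.0501
grasp_force: 9.4
```

Request:
play_rows --pt "0 0.0003 0 0 0 0 0.142" --pt "0 0.0005 0 0 0 0 0.144" --pt "0 0.0007 0 0 0 0 0.144" --pt "0 0.0007 0 0 0 0 0.144" --pt "0 0.0007 0 0 0 0 0.144" --pt "0 0.0007 0 0 0 0 0.144" --pt "0 0.0007 0 0 0 0 0.144" --pt "0 0.0007 0 0 0 0 0.144" --pt "0 0.0007 0 0 0 0 0.144" --pt "0 0.0007 0 0 0 0 0.144"

```text
clock: 33.98
position: [0.7287, 0.0914, 0.0517]
orientation: [-180.0, 0.0, 95.3]
contact_force: [-0.9, 0.4, -3.2]
grip_width: 0.05
grasp_force: 5.8
```

Request:
play_rows --pt "0 0 0 0 0 0 0.144" --pt "0 0 0 0 0 0 0.144" --pt "0 0 0 0 0 0 0.144" --pt "0 0 0 0 0 0 0.144" --pt "0 0 0 0 0 0 0.144" --pt "0 0 0 0 0 0 0.144" --pt "0 0 0 0 0 0 0.144" --pt "0 0 0 0 0 0 0.144" --pt "0 0 0 0 0 0 0.144" --pt "0 0 0 0 0 0 0.144"

```text
clock: 34.82
position: [0.7287, 0.0914, 0.0517]
orientation: [-180.0, 0.0, 95.3]
contact_force: [-0.2, -1.7, -2.8]
grip_width: 0.0497
grasp_force: 5.7
```

Request:
play_rows --pt "0 0 0 0 0 0 0.144" --pt "0 0 0 0 0 0 0.144" --pt "0 0 0 0 0 0 0.144" --pt "0 0 0 0 0 0 0.144" --pt "0 0 0 0 0 0 0.144" --pt "0 0 0 0 0 0 0.144" --pt "0 0 0 0 0 0 0.144" --pt "0 0 0 0 0 0 0.144" --pt "0 0 0 0 0 0 0.144" --pt "0 0 0 0 0 0 0.144"

```text
clock: 35.65
position: [0.7287, 0.0914, 0.0518]
orientation: [-180.0, 0.0, 95.3]
contact_force: [-0.6, -4.6, -3.3]
grip_width: 0.0498
grasp_force: 5.7
```

Request:
play_rows --pt "0 0 0 0 0 0 0.144" --pt "0 0 0 0 0 0 0.144" --pt "0 0 0 0 0 0 0.144" --pt "0 0 0 0 0 0 0.144" --pt "0 0 0 0 0 0 0.144" --pt "0 0 0 0 0 0 0.144" --pt "0 0 0 0 0 0 0.144" --pt "0 0 0 0 0 0 0.144" --pt "0 0 0 0 0 0 0.144" --pt "0 0 0 0 0 0 0.144"

```text
clock: 36.48
position: [0.7287, 0.0914, 0.0517]
orientation: [-180.0, 0.0, 95.3]
contact_force: [0.2, -6.0, -3.5]
grip_width: 0.0501
grasp_force: 5.8
```

Request:
play_rows --pt "0.0005 0 0 0 0 0 0.11" --pt "0.0012 0 0 0 0 0 0.07" --pt "0.002 0.0002 0 0 0 0 0.03" --pt "0.003 0.0003 0 0 0 0 -0.02" --pt "0.004 0.0004 0 0 0 0 -0.06" --pt "0.004 0.0004 0 0 0 0 -0.08" --pt "0.004 0.0004 0 0 0 0 -0.08" --pt "0.004 0.0004 0 0 0 0 -0.08" --pt "0.004 0.0004 0 0 0 0 -0.08" --pt "0.004 0.0004 0 0 0 0 -0.08"

```text
clock: 37.32
position: [0.733, 0.0918, 0.0518]
orientation: [180.0, 0.0, 95.3]
contact_force: [-0.6, -6.1, -4.5]
grip_width: 0.0413
grasp_force: 30.0
```

Request:
play_rows --pt "0 0 0 0 0 0 -0.08" --pt "0 0 0 0 0 0 -0.08" --pt "0 0 0 0 0 0 -0.08" --pt "0 0 0 0 0 0 -0.08" --pt "0 0 0 0 0 0 -0.08" --pt "0 0 0 0 0 0 -0.08" --pt "0 0 0 0 0 0 -0.08" --pt "0 0 0 0 0 0 -0.08" --pt "0 0 0 0 0 0 -0.08" --pt "0 0 0 0 0 0 -0.08"

```text
clock: 38.15
position: [0.733, 0.0919, 0.0518]
orientation: [180.0, 0.0, 95.3]
contact_force: [0.5, -4.6, -5.0]
grip_width: 0.0409
grasp_force: 30.0
```

Request:
play_rows --pt "0 0 0 0 0 0 -0.08" --pt "0 0 0 0 0 0 -0.08" --pt "0 0 0 0 0 0 -0.08" --pt "0 0 0 0 0 0 -0.08" --pt "0 0 0 0 0 0 -0.08" --pt "0 0 0 0 0 0 -0.08" --pt "0 0 0 0 0 0 -0.08" --pt "0 0 0 0 0 0 -0.08" --pt "0 0 0 0 0 0 -0.08" --pt "0 0 0 0 0 0 -0.08"

```text
clock: 38.98
position: [0.7329, 0.0919, 0.0517]
orientation: [180.0, 0.0, 95.3]
contact_force: [-0.2, -4.9, -4.6]
grip_width: 0.0416
grasp_force: 30.0
```

Request:
play_rows --pt "0 0 0 0 0 0 -0.08" --pt "0 0 0 0 0 0 -0.08" --pt "0 0 0 0 0 0 -0.08" --pt "0 0 0 0 0 0 -0.08" --pt "0 0 0 0 0 0 -0.08" --pt "0 0 0 0 0 0 -0.08" --pt "0 0 0 0 0 0 -0.08" --pt "0 0 0 0 0 0 -0.08" --pt "0 0 0 0 0 0 -0.08" --pt "0 0 0 0 0 0 -0.08"

```text
clock: 39.82
position: [0.7329, 0.0918, 0.0517]
orientation: [180.0, 0.0, 95.3]
contact_force: [-0.1, -5.5, -5.2]
grip_width: 0.0413
grasp_force: 30.0
```

Request:
play_rows --pt "-0.002 0 0 0 0 0 0.1" --pt "-0.004 0 0 0 0 0 0.3" --pt "-0.006 0 0 0 0 0 0.5" --pt "-0.008 0 0 0 0 0 0.7" --pt "-0.008 0 0 0 0 0 0.9" --pt "-0.008 0 0 0 0 0 1" --pt "-0.008 0 0 0 0 0 1" --pt "-0.008 0 0 0 0 0 1" --pt "-0.008 0 0.005 0 0 0 1" --pt "-0.008 0 0.02 0 0 0 1"

```text
clock: 40.65
position: [0.7227, 0.0923, 0.0695]
orientation: [-179.7, -0.0, 95.4]
contact_force: [-0.2, 0.4, -0.7]
grip_width: 0.0868
grasp_force: 0.0
```

Request:
play_rows --pt "0 0 0.03 0 0 0 1" --pt "0 0 0.06 0 0 0 1" --pt "0 0 0.09 0 0 0 1" --pt "0 0 0.12 0 0 0 1" --pt "0 0 0.15 0 0 0 1" --pt "-0.015 -0.01 0.15 0 0 6 1" --pt "-0.04 -0.03 0.15 0 0 13 1" --pt "-0.07 -0.06 0.15 0 0 20 1" --pt "-0.1 -0.085 0.15 0 0 27 1" --pt "-0.126 -0.095 0.15 0 0 34 1"

```text
clock: 41.48
position: [0.5973, -0.0056, 0.2234]
orientation: [180.0, 0.1, 129.6]
contact_force: [0.1, -0.0, 0.2]
grip_width: 0.0867
grasp_force: 0.0
```

Request:
play_rows --pt "0 0 0 0 0 7 1" --pt "0 0 0 0 0 14 1" --pt "0 0 0 0 0 21 1" --pt "0 0 0 0 0 28 1" --pt "0 0 0 0 0 35 1" --pt "0.002 0.001 -0.02 0 0 42 1" --pt "0.002 0.001 -0.04 0 0 49 1" --pt "0.002 0.001 -0.06 0 0 56 1" --pt "0.002 0.001 -0.07 0 0 56 1" --pt "0.002 0.001 -0.07 0 0 56 1"

```text
clock: 42.32
position: [0.5992, -0.0016, 0.15]
orientation: [179.9, -0.2, -174.9]
contact_force: [-1.0, -1.1, 0.1]
grip_width: 0.0873
grasp_force: 0.0
```

```bash
cat > tray.py <<'E'
from h import *
def tray(save):
    a=load('top0');c=cap('top',save)
    def m(f): 
        h=cv2.cvtColor(f,cv2.COLOR_BGR2HSV).astype(int); return h
    f=c['frame'];roi=(slice(125,245),slice(315,400))
    d=np.abs(f.astype(int)-a['frame'].astype(int)).sum(2)[roi]
    print('changed px',(d>60).sum())
    return c
tray('t8')
E
python3 - <<'E'
from tray import *
c=load('t8')
g=c['frame'][130:240,320:395]; cv2.imwrite('pics/x.png',g)
h=cv2.cvtColor(c['frame'],cv2.COLOR_BGR2HSV)
print(h[180,335:375:3].tolist())
# rack bobbins: white blobs
w=cv2.inRange(h,(0,0,150),(179,50,255))
N,l,st,ce=cv2.connectedComponentsWithStats(w)
for i in range(1,N):
    if st[i,4]>8 and 235<ce[i][0]<300: print(st[i],ce[i],ray(c,[ce[i]],.09))
s=manip.read_state();print(s['position'],s['orientation'])
E
```

```text
changed px 0
[[14, 160, 175], [15, 137, 169], [18, 102, 213], [18, 103, 206], [18, 102, 205], [18, 99, 177], [114, 9, 135], [131, 12, 168], [139, 12, 165], [17, 95, 185], [18, 103, 195], [18, 104, 192], [14, 154, 169], [14, 160, 166]]
[258 179  10   3  23] [262.04347826 180.04347826] [[ 0.55650643 -0.00391103  0.09      ]]
[260 186  14  12  44] [270.25       191.65909091] [[ 0.52119929 -0.02976692  0.09      ]]
[253 188   6  13  60] [255.06666667 194.03333333] [[0.51304939 0.01670146 0.09      ]]
[298 198   3  25  48] [298.97916667 210.64583333] [[ 0.46467035 -0.11858723  0.09      ]]
[254 206   5   6  23] [256.04347826 208.52173913] [[0.46862029 0.01283115 0.09      ]]
[267 319   6   3  11] [269.36363636 319.72727273] [[ 0.13180226 -0.03423721  0.09      ]]
[290 340   5  20  54] [291.7962963  350.46296296] [[ 0.04118235 -0.10381809  0.09      ]]
[ 0.60021236 -0.00175653  0.15169665] [ 1.79977586e+02 -8.12330982e-02 -1.74876756e+02]
```

Request:
play_rows --pt "0 0 -0.02 0 0 0.3 1" --pt "0 0 -0.05 0 0 0.3 1" --pt "0 0 -0.075 0 0 0.3 1" --pt "0 0 -0.095 0 0 0.3 1" --pt "0 0 -0.106 0 0 0.3 1" --pt "0 0 -0.108 0 0 0.3 1" --pt "0 0 -0.108 0 0 0.3 1" --pt "0 0 -0.108 0 0 0.3 0.6" --pt "0 0 -0.108 0 0 0.3 0.3" --pt "0 0 -0.108 0 0 0.3 0"

```text
clock: 43.2
position: [0.6022, -0.002, 0.0457]
orientation: [-180.0, 0.2, -174.4]
contact_force: [-0.1, -0.3, -0.2]
grip_width: 0.0743
grasp_force: 0.0
```

Request:
play_rows --pt "0 0 0 0 0 0 0" --pt "0 0 0 0 0 0 0" --pt "0 0 0 0 0 0 0" --pt "0 0 0 0 0 0 0" --pt "0 0 0 0 0 0 0" --pt "0 0 0 0 0 0 0" --pt "0 0 0 0 0 0 0" --pt "0 0 0 0 0 0 0" --pt "0 0 0 0 0 0 0" --pt "0 0 0 0 0 0 0"

```text
clock: 44.03
position: [0.6015, -0.002, 0.0448]
orientation: [-180.0, 0.1, -174.4]
contact_force: [-0.9, -0.7, 5.8]
grip_width: 0.0635
grasp_force: 30.0
```

Request:
play_rows --pt "0 0 0.01 0 0 0 0" --pt "0 0 0.035 0 0 0 0" --pt "0 0 0.065 0 0 0 0" --pt "0 0 0.095 0 0 0 0" --pt "0 -0.01 0.108 0 0 0 0" --pt "0.001 -0.035 0.11 0 0 -2 0" --pt "0.002 -0.065 0.11 0 0 -4 0" --pt "0.003 -0.095 0.11 0 0 -6 0" --pt "0.004 -0.125 0.11 0 0 -8 0" --pt "0.005 -0.155 0.11 0 0 -10 0"

```text
clock: 44.87
position: [0.6048, -0.1586, 0.1529]
orientation: [180.0, -0.1, 175.6]
contact_force: [-0.5, -0.5, -1.0]
grip_width: 0.064
grasp_force: 30.0
```

Request:
play_rows --pt "0.001 -0.03 0 0 0 -1.5 0" --pt "0.002 -0.06 0 0 0 -2.5 0" --pt "0.0025 -0.09 0 0 0 -2.5 0" --pt "0.003 -0.12 0 0 0 -2.5 0" --pt "0.0035 -0.142 0 0 0 -2.5 0" --pt "0.0035 -0.151 0 0 0 -2.5 0" --pt "0.0035 -0.151 0 0 0 -2.5 0" --pt "0.0035 -0.151 -0.015 0 0 -2.5 0" --pt "0.0035 -0.151 -0.035 0 0 -2.5 0" --pt "0.0035 -0.151 -0.055 0 0 -2.5 0"

```text
clock: 45.7
position: [0.6097, -0.3065, 0.0987]
orientation: [180.0, 0.0, 173.2]
contact_force: [0.2, -0.2, -0.7]
grip_width: 0.0638
grasp_force: 30.0
```

Run:
```python
from h import *
a=load('top0');c=cap('top','t9');s=manip.read_state();print(s['position'],s['orientation'],s['grip_width'])
d=np.abs(c['frame'].astype(int)-a['frame'].astype(int)).sum(2)>60
ys,xs=np.where(d[125:245,315:400]);print(len(ys),ys.min()+125,ys.max()+125,xs.min()+315,xs.max()+315)
# tray bottom end unmoved?
print('lower tray change',d[200:235,330:375].sum(),'upper',d[140:155,335:380].sum())
```

```text
[ 0.60674473 -0.30453844  0.09272242] [179.77519497  -0.37204181 173.21134706] 0.06364159091625533
5430 125 244 315 399
lower tray change 1100 upper 473
```

Run:
```python
from h import *
a=load('scene0');c=cap('scene','s9');s=manip.read_state();print(s['position'],s['orientation'])
ca=np.cos(np.radians(-7));sa=np.sin(np.radians(-7))
P=[[.5545+x*ca-y*sa,-.3013+x*sa+y*ca,.026] for x in(-.125,.125) for y in(-.05,.05)]
u=proj(c,P);print(u.round(0).tolist())
d=np.abs(c['frame'].astype(int)-a['frame'].astype(int)).sum(2)>60
for q in u: x,y=q.astype(int);print(d[y-8:y+9,x-8:x+9].sum())
```

```text
[ 0.60639659 -0.30429673  0.09388337] [179.74304474  -0.4467407  173.22304628]
[[167.0, 237.0], [192.0, 223.0], [209.0, 283.0], [234.0, 267.0]]
21
272
0
0
```

Request:
play_rows --pt "0 0 0 0 0 0 0" --pt "0 0 -0.01 0 0 0 0" --pt "0 0 -0.025 0 0 0 0" --pt "0 0 -0.04 0 0 0 0" --pt "0 0 -0.05 0 0 0 0" --pt "0 0 -0.058 0 0 0 0" --pt "0 0 -0.065 0 0 0 0" --pt "0 0 -0.07 0 0 0 0" --pt "0 0 -0.07 0 0 0 0" --pt "0 0 -0.07 0 0 0 0"

```text
clock: 46.63
position: [0.6093, -0.3079, 0.0287]
orientation: [180.0, -0.0, 173.1]
contact_force: [-0.4, 0.2, -0.9]
grip_width: 0.0635
grasp_force: 30.0
```

Request:
play_rows --pt "0 0 -0.002 0 0 0 0" --pt "0 0 -0.004 0 0 0 0" --pt "0 0 -0.006 0 0 0 0" --pt "0 0 -0.0075 0 0 0 0" --pt "0 0 -0.0075 0 0 0 0" --pt "0 0 -0.0075 0 0 0 0" --pt "0 0 -0.0075 0 0 0 0" --pt "0 0 -0.0075 0 0 0 0" --pt "0 0 -0.0075 0 0 0 0" --pt "0 0 -0.0075 0 0 0 0"

```text
clock: 47.47
position: [0.61, -0.3082, 0.022]
orientation: [-180.0, 0.1, 173.1]
contact_force: [2.5, -0.6, 2.2]
grip_width: 0.0636
grasp_force: 30.0
```

Request:
play_rows --pt "0 0 0 0 0 0 0.4" --pt "0 0 0 0 0 0 0.6" --pt "0 0 0 0 0 0 0.8" --pt "0 0 0 0 0 0 1" --pt "0 0 0 0 0 0 1" --pt "0 0 0 0 0 0 1" --pt "0 0 0.01 0 0 0 1" --pt "0 0 0.035 0 0 0 1" --pt "0 0 0.07 0 0 0 1" --pt "0 0 0.105 0 0 0 1"

```text
clock: 48.3
position: [0.6082, -0.3072, 0.1268]
orientation: [179.9, -0.1, 173.1]
contact_force: [0.6, -0.0, 0.8]
grip_width: 0.0871
grasp_force: 0.0
```

Request:
play_rows --pt "0 0 0.02 0 0 0 1" --pt "-0.005 0.02 0.03 0 0 1 1" --pt "-0.015 0.05 0.03 0 0 3 1" --pt "-0.027 0.088 0.03 0 0 5 1" --pt "-0.039 0.126 0.03 0 0 7 1" --pt "-0.051 0.164 0.03 0 0 9 1" --pt "-0.063 0.202 0.03 0 0 11 1" --pt "-0.075 0.24 0.03 0 0 12.4 1" --pt "-0.086 0.278 0.03 0 0 12.4 1" --pt "-0.092 0.2985 0.03 0 0 12.4 1"

```text
clock: 49.13
position: [0.5158, -0.0059, 0.1572]
orientation: [179.9, 0.0, -174.3]
contact_force: [0.8, 0.2, 0.2]
grip_width: 0.087
grasp_force: 0.0
```

Request:
play_rows --pt "0 0 0 0 0 0 1" --pt "0 0 -0.01 0 0 0 1" --pt "0 0 -0.035 0 0 0 1" --pt "0 0 -0.065 0 0 0 1" --pt "0 0 -0.09 0 0 0 1" --pt "0 0 -0.105 0 0 0 1" --pt "0 0 -0.112 0 0 0 1" --pt "0 0 -0.112 0 0 0 1" --pt "0 0 -0.112 0 0 0 1" --pt "0 0 -0.112 0 0 0 1"

```text
clock: 49.97
position: [0.5186, -0.01, 0.0456]
orientation: [-180.0, 0.1, -174.5]
contact_force: [-0.1, 0.0, -0.5]
grip_width: 0.0871
grasp_force: 0.0
```

Request:
play_rows --pt "0 0 0 0 0 0 0.7" --pt "0 0 0 0 0 0 0.4" --pt "0 0 0 0 0 0 0.1" --pt "0 0 0 0 0 0 0" --pt "0 0 0 0 0 0 0" --pt "0 0 0 0 0 0 0" --pt "0 0 0 0 0 0 0" --pt "0 0 0 0 0 0 0" --pt "0 0 0 0 0 0 0" --pt "0 0 0 0 0 0 0"

```text
clock: 50.8
position: [0.5176, -0.0093, 0.0447]
orientation: [-180.0, 0.0, -174.4]
contact_force: [-1.5, 0.2, 5.5]
grip_width: 0.0637
grasp_force: 30.0
```

Run:
```python
from h import *
a=load('top0');c=cap('top','t10');s=manip.read_state();print(s['position'],s['orientation'],s['grip_width'])
d=np.abs(c['frame'].astype(int)-a['frame'].astype(int)).sum(2)>60
print('lower tray',d[185:235,325:375].sum(),'all',d[130:235,325:380].sum())
h=cv2.cvtColor(c['frame'],cv2.COLOR_BGR2HSV)
# change bbox and white flange centroids
ys,xs=np.where(d[130:235,325:385]);
if len(ys):print(xs.min()+325,xs.max()+325,ys.min()+130,ys.max()+130, ray(c,[(xs.mean()+325,ys.mean()+130)],.06))
```

```text
[ 0.5175872  -0.00933629  0.04471934] [-1.79993481e+02  3.40583168e-02 -1.74444900e+02] 0.06375534150911633
lower tray 0 all 272
347 372 157 174 [[ 0.60899908 -0.30770606  0.06      ]]
```

Request:
play_rows --pt "0 0 0.01 0 0 0 0" --pt "0 0 0.035 0 0 0 0" --pt "0 0 0.065 0 0 0 0" --pt "0 0 0.095 0 0 0 0" --pt "0 -0.01 0.108 0 0 0 0" --pt "0.001 -0.035 0.11 0 0 -2 0" --pt "0.002 -0.065 0.11 0 0 -4 0" --pt "0.003 -0.095 0.11 0 0 -6 0" --pt "0.004 -0.125 0.11 0 0 -8 0" --pt "0.005 -0.155 0.11 0 0 -10 0"

```text
clock: 51.68
position: [0.5216, -0.1654, 0.1542]
orientation: [180.0, -0.1, 175.5]
contact_force: [0.6, -0.2, -1.6]
grip_width: 0.0635
grasp_force: 30.0
```

Request:
play_rows --pt "0.001 -0.03 0 0 0 -1.5 0" --pt "0.002 -0.06 0 0 0 -2.5 0" --pt "0.003 -0.09 0 0 0 -2.5 0" --pt "0.004 -0.115 0 0 0 -2.5 0" --pt "0.004 -0.13 0 0 0 -2.5 0" --pt "0.004 -0.1335 0 0 0 -2.5 0" --pt "0.004 -0.1335 -0.01 0 0 -2.5 0" --pt "0.004 -0.1335 -0.03 0 0 -2.5 0" --pt "0.004 -0.1335 -0.05 0 0 -2.5 0" --pt "0.004 -0.1335 -0.07 0 0 -2.5 0"

```text
clock: 52.52
position: [0.5262, -0.2957, 0.0829]
orientation: [179.9, -0.0, 173.1]
contact_force: [-0.2, 0.0, -2.2]
grip_width: 0.0637
grasp_force: 30.0
```

Run:
```python
from h import *
a=load('scene0');c=cap('scene','s11');s=manip.read_state();print(s['position'],s['grip_width'])
d=np.abs(c['frame'].astype(int)-a['frame'].astype(int)).sum(2)>60
for x,y in((167,237),(192,223),(209,283),(234,267)):print(d[y-8:y+9,x-8:x+9].sum())
```

```text
[ 0.52348356 -0.29371351  0.07789144] 0.06355225464817853
22
208
0
0
```

Request:
play_rows --pt "0 0 0 0 0 0 0" --pt "0 0 -0.015 0 0 0 0" --pt "0 0 -0.03 0 0 0 0" --pt "0 0 -0.042 0 0 0 0" --pt "0 0 -0.05 0 0 0 0" --pt "0 0 -0.056 0 0 0 0" --pt "0 0 -0.06 0 0 0 0" --pt "0 0 -0.0635 0 0 0 0" --pt "0 0 -0.0635 0 0 0 0" --pt "0 0 -0.0635 0 0 0 0"

```text
clock: 53.4
position: [0.5269, -0.2982, 0.0215]
orientation: [-180.0, 0.1, 173.1]
contact_force: [1.2, -0.4, -1.4]
grip_width: 0.0637
grasp_force: 30.0
```

Request:
play_rows --pt "0 0 -0.0005 0 0 0 0.4" --pt "0 0 -0.0005 0 0 0 0.6" --pt "0 0 -0.0005 0 0 0 0.8" --pt "0 0 -0.0005 0 0 0 1" --pt "0 0 0 0 0 0 1" --pt "0 0 0 0 0 0 1" --pt "0 0 0.01 0 0 0 1" --pt "0 0 0.035 0 0 0 1" --pt "0 0 0.07 0 0 0 1" --pt "0 0 0.105 0 0 0 1"

```text
clock: 54.23
position: [0.5253, -0.2972, 0.1266]
orientation: [179.9, -0.1, 173.0]
contact_force: [0.1, -0.8, 1.0]
grip_width: 0.0869
grasp_force: 0.0
```

Request:
play_rows --pt "0 0 0.02 0 0 0 1" --pt "-0.004 0.02 0.03 0 0 1 1" --pt "-0.012 0.05 0.03 0 0 3 1" --pt "-0.02 0.088 0.03 0 0 5 1" --pt "-0.028 0.126 0.03 0 0 7 1" --pt "-0.036 0.164 0.03 0 0 9 1" --pt "-0.044 0.2 0.03 0 0 11 1" --pt "-0.053 0.235 0.03 0 0 12.4 1" --pt "-0.062 0.265 0.03 0 0 12.4 1" --pt "-0.0655 0.2825 0.03 0 0 12.4 1"

```text
clock: 55.07
position: [0.4595, -0.0125, 0.1566]
orientation: [180.0, 0.0, -174.4]
contact_force: [0.5, 0.1, 0.0]
grip_width: 0.0871
grasp_force: 0.0
```

Request:
play_rows --pt "0 0 0 0 0 0 1" --pt "0 0 -0.01 0 0 0 1" --pt "0 0 -0.035 0 0 0 1" --pt "0 0 -0.065 0 0 0 1" --pt "0 0 -0.09 0 0 0 1" --pt "0 0 -0.105 0 0 0 1" --pt "0 0 -0.112 0 0 0 1" --pt "0 0 -0.112 0 0 0 1" --pt "0 0 -0.112 0 0 0 1" --pt "0 0 -0.112 0 0 0 1"

```text
clock: 55.9
position: [0.462, -0.016, 0.0451]
orientation: [-180.0, 0.1, -174.6]
contact_force: [0.3, 0.0, -0.6]
grip_width: 0.0869
grasp_force: 0.0
```

Request:
play_rows --pt "0 0 0 0 0 0 0.7" --pt "0 0 0 0 0 0 0.4" --pt "0 0 0 0 0 0 0.1" --pt "0 0 0 0 0 0 0" --pt "0 0 0 0 0 0 0" --pt "0 0 0 0 0 0 0" --pt "0 0 0 0 0 0 0" --pt "0 0 0 0 0 0 0" --pt "0 0 0 0 0 0 0" --pt "0 0 0 0 0 0 0"

```text
clock: 56.73
position: [0.4611, -0.0153, 0.0442]
orientation: [-180.0, 0.0, -174.5]
contact_force: [-0.2, 1.2, 5.1]
grip_width: 0.064
grasp_force: 30.0
```

Run:
```python
from h import *
a=load('top0');c=cap('top','t12');s=manip.read_state();print(s['position'],s['orientation'],s['grip_width'])
d=np.abs(c['frame'].astype(int)-a['frame'].astype(int)).sum(2)>60
m=np.zeros_like(d);m[130:240,325:385]=d[130:240,325:385]
N,l,st,ce=cv2.connectedComponentsWithStats(m.astype(np.uint8))
for i in range(1,N):
    if st[i,4]>5:print(st[i],ce[i],ray(c,[ce[i]],.06))
```

```text
[ 0.46107183 -0.01532737  0.04419674] [-1.79996989e+02  3.05577259e-02 -1.74547962e+02] 0.06427403623449925
[347 157  25  18 271] [358.99261993 165.89298893] [[ 0.60891848 -0.30699404  0.06      ]]
[344 183  25  18 260] [355.81538462 192.06923077] [[ 0.52646527 -0.29776853  0.06      ]]
```

Request:
play_rows --pt "0 0 0.01 0 0 0 0" --pt "0 0 0.035 0 0 0 0" --pt "0 0 0.065 0 0 0 0" --pt "0 0 0.095 0 0 0 0" --pt "0 -0.01 0.108 0 0 0 0" --pt "0.001 -0.035 0.11 0 0 -2 0" --pt "0.002 -0.065 0.11 0 0 -4 0" --pt "0.003 -0.095 0.11 0 0 -6 0" --pt "0.004 -0.125 0.11 0 0 -8 0" --pt "0.005 -0.155 0.11 0 0 -10 0"

```text
clock: 57.62
position: [0.4652, -0.1715, 0.1538]
orientation: [180.0, -0.0, 175.4]
contact_force: [0.3, 0.7, -1.9]
grip_width: 0.0637
grasp_force: 30.0
```

Request:
play_rows --pt "0.001 -0.03 0 0 0 -1.5 0" --pt "0.002 -0.06 0 0 0 -2.4 0" --pt "0.003 -0.085 0 0 0 -2.4 0" --pt "0.004 -0.105 0 0 0 -2.4 0" --pt "0.005 -0.118 0 0 0 -2.4 0" --pt "0.005 -0.1207 0 0 0 -2.4 0" --pt "0.005 -0.1207 -0.01 0 0 -2.4 0" --pt "0.005 -0.1207 -0.03 0 0 -2.4 0" --pt "0.005 -0.1207 -0.05 0 0 -2.4 0" --pt "0.005 -0.1207 -0.07 0 0 -2.4 0"

```text
clock: 58.45
position: [0.4707, -0.2892, 0.0825]
orientation: [180.0, -0.0, 173.1]
contact_force: [-0.6, 0.6, -0.9]
grip_width: 0.0636
grasp_force: 30.0
```

Run:
```python
from h import *
a=load('scene0');c=cap('scene','s13');s=manip.read_state();print(s['position'],s['grip_width'])
d=np.abs(c['frame'].astype(int)-a['frame'].astype(int)).sum(2)>60
for x,y in((167,237),(192,223),(209,283),(234,267)):print(d[y-8:y+9,x-8:x+9].sum())
```

```text
[ 0.46806714 -0.28706305  0.07771764] 0.06394751253560413
0
98
0
0
```

Request:
play_rows --pt "0 0 0 0 0 0 0" --pt "0 0 -0.015 0 0 0 0" --pt "0 0 -0.03 0 0 0 0" --pt "0 0 -0.042 0 0 0 0" --pt "0 0 -0.05 0 0 0 0" --pt "0 0 -0.056 0 0 0 0" --pt "0 0 -0.06 0 0 0 0" --pt "0 0 -0.0635 0 0 0 0" --pt "0 0 -0.0635 0 0 0 0" --pt "0 0 -0.0635 0 0 0 0"

```text
clock: 59.33
position: [0.4711, -0.2913, 0.0208]
orientation: [-180.0, 0.0, 173.1]
contact_force: [-0.4, -0.1, -0.3]
grip_width: 0.0634
grasp_force: 30.0
```

Request:
play_rows --pt "0 0 -0.0003 0 0 0 0.4" --pt "0 0 -0.0003 0 0 0 0.6" --pt "0 0 -0.0003 0 0 0 0.8" --pt "0 0 0 0 0 0 1" --pt "0 0 0 0 0 0 1" --pt "0 0 0 0 0 0 1" --pt "0 0 0.01 0 0 0 1" --pt "0 0 0.035 0 0 0 1" --pt "0 0 0.07 0 0 0 1" --pt "0 0 0.105 0 0 0 1"

```text
clock: 60.17
position: [0.4699, -0.2904, 0.1262]
orientation: [179.9, -0.1, 173.1]
contact_force: [1.5, -0.9, -0.0]
grip_width: 0.0873
grasp_force: 0.0
```

Request:
play_rows --pt "0 0 0.03 0 0 0 1" --pt "0 0.02 0.06 0 0 0 1" --pt "0 0.05 0.08 0 0 0 1" --pt "0 0.08 0.08 0 0 0 1" --pt "0 0.11 0.08 0 0 0 1" --pt "0 0.14 0.08 0 0 0 1" --pt "0 0.17 0.08 0 0 0 1" --pt "0 0.2 0.08 0 0 0 1" --pt "0 0.22 0.08 0 0 0 1" --pt "0 0.22 0.08 0 0 0 1"

```text
clock: 61.0
position: [0.4706, -0.0677, 0.2063]
orientation: [179.9, 0.1, 173.2]
contact_force: [-0.0, -0.0, 0.3]
grip_width: 0.0872
grasp_force: 0.0
```

Run:
```python
from h import *
f=cap('top','t14')['frame'];g=cap('scene','s14')['frame']
o=np.zeros((600,800,3),np.uint8);o[:300,:400]=cv2.resize(f,(400,300));o[300:,:400]=cv2.resize(g,(400,300))
o[:,400:]=0;o[:300,400:]=cv2.resize(f[125:245,310:430],(400,300));o[300:,400:]=cv2.resize(g[200:320,150:310],(400,300))
cv2.imwrite('pics/end.png',o)
```

```text
(no output)
```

View pics/end.png

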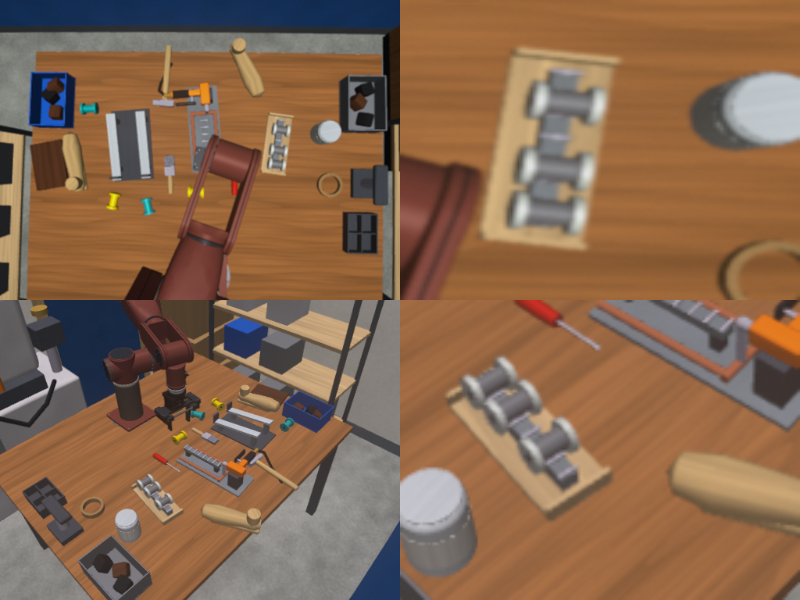

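All three bobbins lie across the tray's bars, the track and rack are empty, and the other things on the bench are where they were.

```bash
python3 -c "
from workcell import workorder
print(workorder.hand_in())"
```

```text
the job is handed in; nothing more can be done
None
```

The job is handed in at about 61 s: all three bobbins (bobbin2 was absent) went from the stops to the rack, the trigger was held over 2 s at its pressure point (50 mm) and over 2 s fully squeezed, and the bobbins now lie across the bars of the tray, which never moved; the judge returned no result.

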